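Set a corner guard up under the marking head with a screw jack

ROBOT

A 6-joint arm with a two-finger parallel gripper is mounted at the origin on the work surface. World frame = base frame: x ahead of the robot, y to its left, z up, the work surface at z = 0. Lengths are in m, angles in rad, forces in N, time in s.
With the tool pointing down it reaches from about 0.35 to 0.975 m from the base axis. Payload 4.9 kg.
Tool frame: the origin (TCP) lies midway between the tips of the shut fingers; the grasp point (between the pads) lies 19 mm behind it; z points along the fingers, y is the direction in which the jaws open and shut (so a half turn about z gives the same grasp; the last joint's range is limited). The gripper opens to 85 mm and grips with 20 to 120 N. Pads are 22 mm wide; open, the fingers measure 114 mm over their backs; the gripper's body (76 mm by 85 mm) begins 54 mm behind the grasp point. The pads swing forward as they close: fully open they stand 13 mm farther back than shut.
Start: joints at [-1.345, 0.053, 1.613, -0, 1.476, -0.119], TCP at [0.211, -0.588, 0.231] pointing down, gripper open.
Joint ranges: [-3.01, 3.01], [-1.01, 2.22], [0.06, 2.58], [-1.02, 4.17], [0.09, 2.62], [-3.14, 3.14]. Speed limits (rad/s): [2.57, 2.57, 3.14, 3.14, 3.14, 3.14].

INTERFACE

Orientations are given as a unit quaternion [x, y, z, w].
In Python, from station import bot, optics gives the robot as it stands.
- The arm moves only by the tool send_rows, never from a script. Its argument "series" is a list of rows, each an object with "slide": the shift along the tool's x, y, z in units of 30 mm (1.0 is 30 mm), a list of three; "rotation": the turn, a rotation vector about the tool's x, y, z in rad, a list of three; "jaw": the gripper's target within -1 to 1 (shut at 1, half-way at 0, fully open at -1). In form: [{"slide": [x, y, z], "rotation": [wx, wy, wz], "jaw": jaw}, ...]. A call has 1 to 20 rows; each row shifts and turns the pose as measured when the row begins, along the tool's axes as they then stand; what a row does not reach is not made up. A row lasts 1/10 s, in which the tool goes at most 50 mm and 8.59 degrees, less where a joint would pass 70% of its speed; a pose out of reach is approached as far as the arm can. A call is refused whole if a number of a shift passes 1 or a number of a turn 0.15, either way. A call with a gripper value outside its range is refused whole. The fingers move at their own pace and stop on an object; "newtons" is the grip in N (left out, the last holds). Time passes only in rows, so rows that do not move let the fingers close. It gives the time, the measured TCP pose, the force and the opening at its end, in the units of the state.
- bot.get_state(): the state, without advancing time (a new reading comes with each control period).
- optics.grab_frame(name): name is "side" or "top" or "wrist"; returns the picture (400x640x3 uint8, red, green, blue); there is no depth.
- optics.camera_params(name): a dict with "fx", "fy", "cx", "cy" (pixels), "dist_coeffs" ([k1, k2, p1, p2, k3] as OpenCV has them; the pictures are not rectified), "view" (4x4, takes a point from world to camera coordinates). Camera axes: x right, y down, z forward; pixel columns grow to the right and rows downward; lengths in m; the calibration is good to about 2 mm. A picture is of the moment at which its call begins: read the wrist's pose just before it. camera_params takes no time and is no camera call; for the wrist camera it gives the pose at the moment of the call.
- bot.sign_off(): hands the job in, once; it reports no verdict.
The state is a dict: "time": time; "joint_pos": joint angles; "qvel": joint speeds; "joint_torque": joint torques, N m; "ee_pos": TCP position; "ee_rot": TCP orientation; "contact_force": force on the tool from outside, world axes, zero at the start; "ft_torque": the same for the moment, N m; "gripper_width": opening from 0.0 (shut) to 1.0 (fully open).
Only numpy, scipy, OpenCV 4.12 (cv2) and the standard library are available. Lean on these libraries where they do the work, as an engineer would, in place of code of your own. Each camera call takes 0.05 s, during which the arm holds its last target. There are 200 camera calls.

TASK

Take the green steel corner guard from its cradle and nest it in the yellow angle saddle on the jack's platform, centred end to end, legs lying on the saddle's legs, and let go of it. Then swing the marking head by its black handle over the jack until the arm is home against its stop, and turn the red knob clockwise to raise the jack until the guard just touches the head's orange foot, hardly lifting it. Leave the blue guard, bottle and jar where they are.

Things in the scene. Friction and masses are not known exactly. Their poses are not given: they have to be found in the camera images.
- guard_mid (a point): Green-painted steel corner guard: angle section 120 mm long, two 40 mm legs, 4 mm thick, about 0.3 kg, lying as a V (opening up) in a grey cradle with shorter legs, on either of two spots. Point: centre, 14 mm above the outer bottom of the V, 14 mm below the legs' outer edges (57 mm apart: grasp width), 17 mm below its topmost edges. x along it, z up. Starts with the V's bottom 14 mm above the bench.
- saddle_mid (a point): The yellow angle saddle (100 mm long V trough, legs 26 mm) fixed on the jack's 100 x 100 mm platform; x along the saddle, z up. When the guard is nested, guard_mid and saddle_mid coincide and their x axes are parallel (either way round). The platform's top is 22 mm below this point. Moves straight up with the jack.
- knob_grip (a point): Centre of the jack's red bar knob, 70 mm long (along its x, with a white mark at the +x end), 16 mm thick (grasp width, along its y), 28 mm high, on an upright axis 150 mm beside the jack, over a blue gearbox whose top is 26 mm below this point.
- knob (a joint): Knob angle, rad, 0 to 6.3; grows clockwise seen from above, raising the platform 7 mm per rad (it stays where it is left; about 0.2 N m to turn).
- head_handle (a point): Centre of the upright black round handle, 22 mm thick and 46 mm tall, on top of the white marking head (80 x 76 x 48 mm; its top is 31 mm below this point). It swings level with the arm, 200 mm from the pivot.
- head_pivot (a point): Point on the arm's upright swing axis (the steel column), at the handle's height; the column ends 7 mm below this point.
- swing (a joint): Swing of the arm, rad: 0 = home against its stop with the head centred over the jack; larger = swung aside, counted clockwise seen from above, up to 1.4. So it is closed by swinging it anticlockwise. It stays where it is left (about 1 N at the handle to move).
- foot_pad (a point): Centre of the flat underside of the orange foot (70 x 80 x 6 mm) under the marking head. Its height over the bench differs from start to start.
- foot (a joint): How far the spring-loaded foot is pushed up into the head, m: 0 = hanging free, up to 0.014. It first moves at about 3 N, then 0.5 N per mm.
- spare_mid (a point): Bystander: blue plastic corner guard of the same size, in its own grey cradle; point at its centre.
- bottle_mid (a point): Bystander: white bottle, 60 mm across, 150 mm tall; point at its centre.
- jar_mid (a point): Bystander: clear jar with a black lid, 88 mm across, 70 mm high; point at its centre.

How it is judged:
By the outcome, as a careful person would: the job done as asked, in the order asked, and still so for the second after the job is handed in, with the robot touching nothing.
It also fails if it takes over 72 s, if anything falls off the work surface, if the arm or the gripper's body presses on something with over 40 N, if the wrist force passes 120 N, or if a joint passes its speed limit or range.

## Working session

There is one attempt and no reset: what is moved stays moved. The work goes in short steps, Python scripts to look and compute and a tool call to move; the robot and the scene stay as the last step left them, time stands still between calls to the robot, and variables do not carry over. Pictures are saved under pics/ and viewed, about 8 in all and at most 12, crops included, and the job is handed in when it is done.

Besides the shell and the picture viewer there is one more tool, called by a JSON object that holds its "op" and its "data", one argument or row to a line. send_rows: Moves the arm, as the interface text tells. Its arguments: {"type":"object","properties":{"series":{"type":"array"},"newtons":{"type":"number"}},"required":["series"]}

```bash
ls; mkdir -p pics; cat > h.py <<'E'
import numpy as np, cv2
from station import bot, optics
from scipy.spatial.transform import Rotation as R
def grab(n,name):
    p=optics.camera_params(n); im=optics.grab_frame(n)
    cv2.imwrite(f'pics/{name}.png',im[:,:,::-1]); np.savez(f'pics/{name}.npz',im=im,**{k:np.array(v) for k,v in p.items()}); return im,p
def load(name): return dict(np.load(f'pics/{name}.npz'))
def K(p): return np.array([[p['fx'],0,p['cx']],[0,p['fy'],p['cy']],[0,0,1.]])
def ray(p,uv):
    q=cv2.undistortPoints(np.array([[uv]],float),K(p),np.array(p['dist_coeffs'],float))[0,0]
    V=np.array(p['view']); d=V[:3,:3].T@np.array([q[0],q[1],1]); o=-V[:3,:3].T@V[:3,3]; return o,d
def atz(p,uv,z):
    o,d=ray(p,uv); return o+d*(z-o[2])/d[2]
def proj(p,X):
    V=np.array(p['view']); return cv2.projectPoints(np.array(X,float).reshape(-1,3),cv2.Rodrigues(V[:3,:3])[0],V[:3,3],K(p),np.array(p['dist_coeffs'],float))[0][:,0]
def tri(obs):
    A=np.zeros((3,3));b=np.zeros(3)
    for p,uv in obs:
        o,d=ray(p,uv); d=d/np.linalg.norm(d); M=np.eye(3)-np.outer(d,d); A+=M;b+=M@o
    return np.linalg.solve(A,b)
def st():
    s=bot.get_state(); print('t',round(s['time'],2),'p',np.round(s['ee_pos'],4),'q',np.round(s['ee_rot'],4),'F',np.round(s['contact_force'],1),'w',round(s['gripper_width'],3),'j',np.round(s['joint_pos'],2)); return s
def move(target,yaw=None):
    """tool-frame slide (units of 30mm) to TCP target; yaw turn of tool x axis to world yaw, pointing down"""
    s=bot.get_state(); r=R.from_quat(s['ee_rot']); M=r.as_matrix()
    print('slide units',np.round(M.T@(np.array(target)-s['ee_pos'])/0.03,2),'toolx yaw',np.round(np.arctan2(M[1,0],M[0,0]),4),'z axis',np.round(M[:,2],4))
    if yaw is not None:
        T=np.array([[np.cos(yaw),np.sin(yaw),0],[np.sin(yaw),-np.cos(yaw),0],[0,0,-1]])
        print('rotvec',np.round(R.from_matrix(M.T@T).as_rotvec(),3))
E
python3 - <<'E'
from h import *
s=st()
for n in ('side','top','wrist'):
    im,p=grab(n,n+'0'); V=np.array(p['view']); print(n,np.round(-V[:3,:3].T@V[:3,3],3),np.round(V[2,:3],2),p['fx'],p['dist_coeffs'])
E
```

```text
pics
t 0.0 p [ 0.2111 -0.5876  0.2301] q [ 9.852e-01  1.715e-01 -1.000e-04 -1.100e-03] F [ 0.6 -1.1  0.2] w 1.0 j [-1.35  0.05  1.61 -0.    1.48 -0.12]
side [0.469 0.805 0.803] [ 0.07 -0.78 -0.63] 428.024554553287 [-0.09289383  0.          0.          0.          0.        ]
top [0.453 0.026 1.326] [ 0.06  0.02 -1.  ] 443.07732862160356 [0.01875974 0.         0.         0.         0.        ]
wrist [ 0.273 -0.565  0.373] [-0.24 -0.09 -0.97] 354.19822056526726 [0.00047333 0.         0.         0.         0.        ]
```

View pics/top0.png

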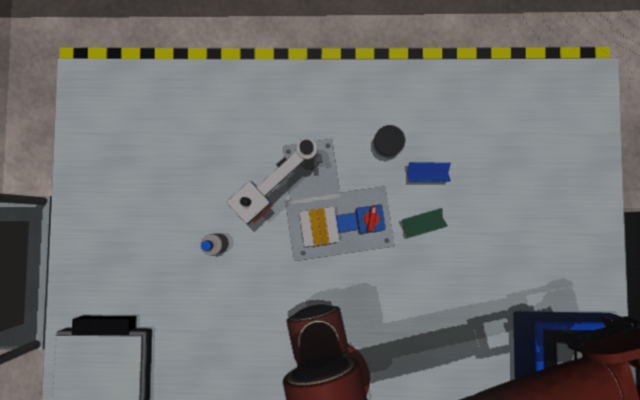

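View pics/side0.png

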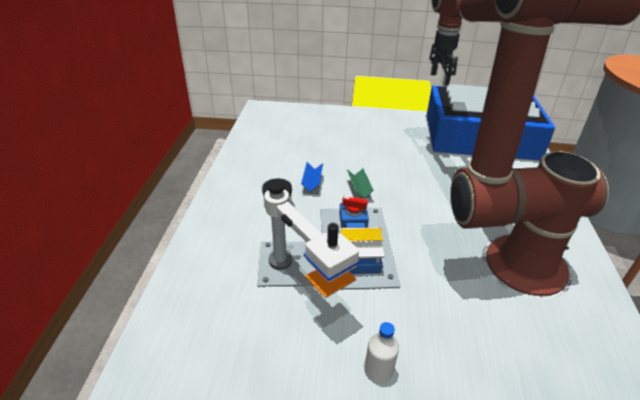

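```bash
python3 - <<'E'
from h import *
t=load('top0'); s=load('side0')
a=cv2.resize(t['im'][130:265,195:455],None,fx=3,fy=3,interpolation=cv2.INTER_CUBIC)
cv2.imwrite('pics/topc.png',a[:,:,::-1])
b=cv2.resize(s['im'][155:305,245:405],None,fx=4,fy=4,interpolation=cv2.INTER_CUBIC)
cv2.imwrite('pics/sidec.png',b[:,:,::-1])
hs=cv2.cvtColor(t['im'],cv2.COLOR_RGB2HSV)
def seg(p,lo,hi,box):
    h=cv2.cvtColor(p['im'],cv2.COLOR_RGB2HSV); m=cv2.inRange(h,lo,hi); k=np.zeros_like(m); x0,y0,x1,y1=box; k[y0:y1,x0:x1]=m[y0:y1,x0:x1]
    c=max(cv2.findContours(k,0,1)[0],key=cv2.contourArea); return cv2.minAreaRect(c),cv2.contourArea(c)
for n,lo,hi,box in [('green',(60,80,20),(90,255,255),(395,200,455,245)),('yellow',(15,150,80),(30,255,255),(290,200,345,255)),('red',(0,170,80),(8,255,255),(355,195,390,240)),('red2',(170,170,80),(180,255,255),(355,195,390,240))]:
    try:
        r,ar=seg(t,lo,hi,box); print(n,r,ar)
        for q in cv2.boxPoints(r): print('   ',q,[np.round(atz(t,q,z)[:2],4) for z in (0.04,0.1,0.14)])
    except Exception as e: print(n,e)
E
```

```text
green ((423.5754699707031, 222.76416015625), (17.994230270385742, 41.070804595947266), 74.05460357666016) 663.5
    [401.3585  219.75473] [array([ 0.4601, -0.1962]), array([ 0.4597, -0.1858]), array([ 0.4595, -0.1789])]
    [440.84903 208.47171] [array([ 0.4933, -0.3096]), array([ 0.4914, -0.294 ]), array([ 0.4902, -0.2835])]
    [445.79245 225.77359] [array([ 0.4437, -0.3232]), array([ 0.4441, -0.3069]), array([ 0.4444, -0.296 ])]
    [406.3019  237.05661] [array([ 0.4105, -0.21  ]), array([ 0.4124, -0.199 ]), array([ 0.4137, -0.1917])]
yellow ((318.6711730957031, 226.4743194580078), (35.55226135253906, 14.438470840454102), 81.46923065185547) 462.5
    [308.89487 209.96576] [array([0.4866, 0.0709]), array([0.4851, 0.0689]), array([0.484 , 0.0675])]
    [323.1736  207.82394] [array([0.4931, 0.0295]), array([0.4912, 0.0294]), array([0.49  , 0.0293])]
    [328.44748 242.98288] [array([0.3917, 0.0138]), array([0.3946, 0.0143]), array([0.3965, 0.0147])]
    [314.16873 245.1247 ] [array([0.3853, 0.0549]), array([0.3884, 0.0536]), array([0.3905, 0.0527])]
red ((371.70001220703125, 219.9000
[... 245 characters left out ...]
ay([ 0.4861, -0.1108]), array([ 0.485 , -0.1063])]
    [381.      224.00002] [array([ 0.4474, -0.1376]), array([ 0.4477, -0.13  ]), array([ 0.4478, -0.1249])]
    [369.40002 229.8    ] [array([ 0.4305, -0.1042]), array([ 0.4315, -0.0981]), array([ 0.4322, -0.094 ])]
red2 ((370.5, 228.0), (4.0, 5.0), 90.0) 0.5
    [368. 226.] [array([ 0.4414, -0.1002]), array([ 0.4419, -0.0943]), array([ 0.4423, -0.0903])]
    [373. 226.] [array([ 0.4415, -0.1146]), array([ 0.442, -0.108]), array([ 0.4424, -0.1036])]
    [373. 230.] [array([ 0.43  , -0.1145]), array([ 0.4311, -0.108 ]), array([ 0.4318, -0.1036])]
    [368. 230.] [array([ 0.4299, -0.1002]), array([ 0.431 , -0.0943]), array([ 0.4317, -0.0903])]
```

View pics/topc.png

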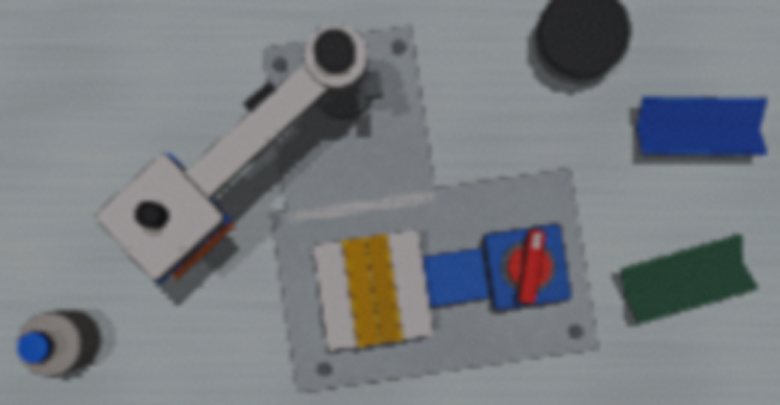

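View pics/sidec.png

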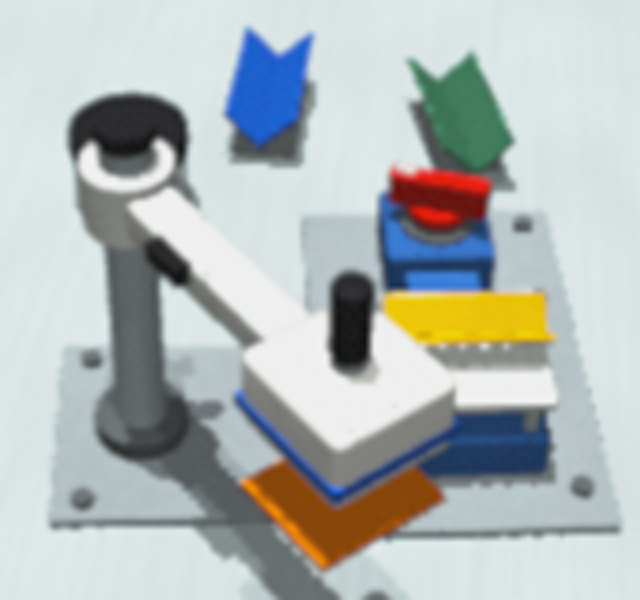

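```bash
python3 - <<'E'
from h import *
t=load('top0'); s=load('side0')
T=lambda x,y:(x/3+195-.33,y/3+130-.33)
S=lambda x,y:(x/4+245-.37,y/4+155-.37)
for n,a,b in [('sadA',(385,233),(385,294)),('sadB',(402,341),(547,291)),('handletop',(150,213),(352,281)),('knobmark',(537,233),(397,174)),('knobother',(526,300),(488,183)),('coltop',(335,50),(128,117)),('jar?',(0,0),(0,0))][:-1]:
    x=tri([(t,T(*a)),(s,S(*b))]); print(n,np.round(x,4),'res',np.round(proj(t,x)[0]-T(*a),1),np.round(proj(s,x)[0]-S(*b),1))
E
```

```text
sadA [0.4924 0.0299 0.1002] res [-0.   0.1] [-0.1 -0. ]
sadB [0.3935 0.0137 0.0991] res [-0.  0.] [-0. -0.]
handletop [0.502  0.2158 0.2751] res [-0.  -0.1] [0.2 0. ]
knobmark [ 0.4936 -0.1119  0.0824] res [-0.   0.2] [-0.2 -0. ]
knobother [ 0.4316 -0.1008  0.0895] res [-0.  0.] [-0. -0.]
coltop [0.6363 0.071  0.2508] res [0.  0.2] [-0.2 -0. ]
```

```bash
python3 - <<'E'
from h import *
move([.452,-.260,.15],1.856)
E
```

```text
slide units [11.25 -7.56  2.69] toolx yaw 0.3448 z axis [-4.0e-04  1.5e-03 -1.0e+00]
rotvec [-1.000e-03 -1.000e-03 -1.511e+00]
```

{"op": "send_rows", "data": {
  "series": [
    {"slide":[0.94,-0.63,0],"rotation":[0,0,0],"jaw":-1},
    {"slide":[0.94,-0.63,0],"rotation":[0,0,0],"jaw":-1},
    {"slide":[0.94,-0.63,0],"rotation":[0,0,0],"jaw":-1},
    {"slide":[0.94,-0.63,0],"rotation":[0,0,0],"jaw":-1},
    {"slide":[0.94,-0.63,0],"rotation":[0,0,0],"jaw":-1},
    {"slide":[0.94,-0.63,0],"rotation":[0,0,0],"jaw":-1},
    {"slide":[0.94,-0.63,0.3],"rotation":[0,0,0],"jaw":-1},
    {"slide":[0.94,-0.63,0.4],"rotation":[0,0,0],"jaw":-1},
    {"slide":[0.94,-0.63,0.4],"rotation":[0,0,0],"jaw":-1},
    {"slide":[0.94,-0.63,0.4],"rotation":[0,0,0],"jaw":-1},
    {"slide":[0.94,-0.63,0.4],"rotation":[0,0,0],"jaw":-1},
    {"slide":[0.94,-0.63,0.4],"rotation":[0,0,0],"jaw":-1}
  ]
}}

```text
time: 1.35
ee_pos: [0.4593, -0.25, 0.1577]
ee_rot: [0.986, 0.167, 0.0, -0.001]
contact_force: [-0.2, -0.4, -0.3]
gripper_width: 0.997
```

{"op": "send_rows", "data": {
  "series": [
    {"slide":[0,0,0],"rotation":[0,0,-0.15],"jaw":-1},
    {"slide":[0,0,0],"rotation":[0,0,-0.15],"jaw":-1},
    {"slide":[0,0,0],"rotation":[0,0,-0.15],"jaw":-1},
    {"slide":[0,0,0],"rotation":[0,0,-0.15],"jaw":-1},
    {"slide":[0,0,0],"rotation":[0,0,-0.15],"jaw":-1},
    {"slide":[0,0,0],"rotation":[0,0,-0.15],"jaw":-1},
    {"slide":[0,0,0],"rotation":[0,0,-0.15],"jaw":-1},
    {"slide":[0,0,0],"rotation":[0,0,-0.15],"jaw":-1},
    {"slide":[0,0,0],"rotation":[0,0,-0.15],"jaw":-1},
    {"slide":[0,0,0],"rotation":[0,0,-0.15],"jaw":-1},
    {"slide":[0,0,0],"rotation":[0,0,0],"jaw":-1}
  ]
}}

```text
time: 2.45
ee_pos: [0.4579, -0.2418, 0.1499]
ee_rot: [0.605, 0.796, 0.001, -0.007]
contact_force: [-0.6, 0.8, 0.4]
gripper_width: 0.999
```

```bash
cat >> h.py <<'E'
def rect(p,lo,hi):
    h=cv2.cvtColor(p['im'],cv2.COLOR_RGB2HSV); m=cv2.inRange(h,lo,hi)
    c=max(cv2.findContours(m,0,1)[0],key=cv2.contourArea); return cv2.boxPoints(cv2.minAreaRect(c)),cv2.contourArea(c)
E
python3 - <<'E'
from h import *
st(); grab('wrist','w1'); p=load('w1'); move([.452,-.260,.15],1.856)
b,a=rect(p,(60,80,20),(90,255,255)); print(a)
for q in b: print(q,np.round(atz(p,q,.043),4))
E
```

```text
t 2.45 p [ 0.4579 -0.2418  0.1499] q [ 0.6049  0.7963  0.0013 -0.007 ] F [-0.6  0.8  0.4] w 0.999 j [-0.63 -0.13  1.93  0.    1.36 -0.9 ]
slide units [-0.53 -0.35 -0.01] toolx yaw 1.8398 z axis [-0.0095  0.0105 -0.9999]
rotvec [-0.006 -0.013 -0.016]
10699.5
[257.79416 140.61855] [ 0.4094 -0.209   0.043 ]
[334.9451  139.43163] [ 0.4611 -0.1937  0.043 ]
[337.3528  295.93304] [ 0.4973 -0.3092  0.043 ]
[260.20187 297.11993] [ 0.4394 -0.3265  0.043 ]
```

View pics/w1.png

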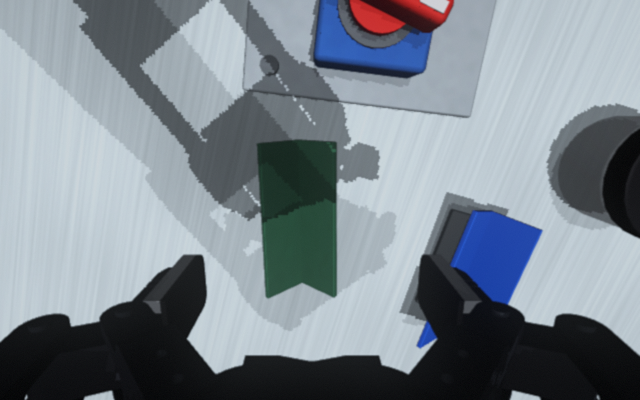

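```bash
python3 - <<'E'
from h import *
p=load('w1')
c=[atz(p,q,z) for q,z in [((258,143),.045),((337,141.5),.045),((336.5,296),.045),((268,297),.045)]]
for q in c: print(np.round(q,4))
c=np.array(c)[:,:2]; m=c.mean(0); d=(c[0]+c[1]-c[2]-c[3])/2; print(m,np.linalg.norm(d),np.linalg.norm(c[0]-c[1]),np.linalg.norm(c[2]-c[3]),np.arctan2(d[1],d[0]))
move([m[0],m[1],.060],np.arctan2(d[1],d[0]))
E
```

```text
[ 0.4102 -0.2103  0.045 ]
[ 0.4627 -0.1946  0.045 ]
[ 0.4962 -0.3084  0.045 ]
[ 0.4452 -0.3236  0.045 ]
[ 0.45357078 -0.25923295] 0.11857642397411092 0.054854283402283224 0.05321930130230801 1.8637968779104161
slide units [-0.56 -0.27  2.99] toolx yaw 1.8398 z axis [-0.0095  0.0105 -0.9999]
rotvec [-0.006 -0.013 -0.024]
```

{"op": "send_rows", "data": {
  "series": [
    {"slide":[-0.56,-0.27,0.8],"rotation":[-0.006,-0.013,-0.024],"jaw":-1},
    {"slide":[0,0,0.9],"rotation":[0,0,0],"jaw":-1},
    {"slide":[0,0,0.9],"rotation":[0,0,0],"jaw":-1},
    {"slide":[0,0,0],"rotation":[0,0,0],"jaw":-1}
  ]
}}

```text
time: 2.9
ee_pos: [0.4553, -0.2613, 0.0711]
ee_rot: [0.601, 0.799, -0.0, 0.002]
contact_force: [0.5, 0.2, -1.1]
gripper_width: 0.999
```

```bash
python3 - <<'E'
from h import *
st();move([.4536,-.2592,.021],1.864)
E
```

```text
t 2.9 p [ 0.4553 -0.2613  0.0711] q [ 6.008e-01  7.994e-01 -2.000e-04  2.200e-03] F [ 0.5  0.2 -1.1] w 0.999 j [-0.66 -0.03  1.98 -0.    1.19 -0.94]
slide units [ 0.09 -0.04  1.67] toolx yaw 1.8526 z axis [ 0.0033 -0.003  -1.    ]
rotvec [ 0.002  0.004 -0.011]
```

{"op": "send_rows", "data": {
  "series": [
    {"slide":[0.09,-0.04,0.6],"rotation":[0.002,0.004,-0.011],"jaw":-1},
    {"slide":[0,0,0.6],"rotation":[0,0,0],"jaw":-1},
    {"slide":[0,0,0.5],"rotation":[0,0,0],"jaw":-1},
    {"slide":[0,0,0],"rotation":[0,0,0],"jaw":-1},
    {"slide":[0,0,0],"rotation":[0,0,0],"jaw":-1}
  ]
}}

```text
time: 3.4
ee_pos: [0.4554, -0.26, 0.0208]
ee_rot: [0.598, 0.802, 0.0, 0.002]
contact_force: [0.7, -0.5, 0.6]
gripper_width: 1.001
```

```bash
python3 - <<'E'
from h import *
st();move([.4536,-.2592,.021],1.864)
E
```

```text
t 3.4 p [ 0.4554 -0.26    0.0208] q [5.978e-01 8.017e-01 3.000e-04 2.300e-03] F [ 0.7 -0.5  0.6] w 1.001 j [-0.66  0.04  2.    0.    1.09 -0.95]
slide units [ 0.04 -0.05 -0.01] toolx yaw 1.8601 z axis [ 0.004  -0.0023 -1.    ]
rotvec [ 0.003  0.003 -0.004]
```

Close and grip, modest force (thin edges, steel).

{"op": "send_rows", "data": {
  "series": [
    {"slide":[0.02,-0.05,0],"rotation":[0,0,0],"jaw":0.2},
    {"slide":[0,0,0],"rotation":[0,0,0],"jaw":1},
    {"slide":[0,0,0],"rotation":[0,0,0],"jaw":1},
    {"slide":[0,0,0],"rotation":[0,0,0],"jaw":1},
    {"slide":[0,0,0],"rotation":[0,0,0],"jaw":1},
    {"slide":[0,0,0],"rotation":[0,0,0],"jaw":1}
  ],
  "newtons": 50
}}

```text
time: 4.0
ee_pos: [0.4524, -0.2613, 0.0243]
ee_rot: [0.598, 0.802, -0.002, 0.002]
contact_force: [0.2, 0.9, -2.4]
gripper_width: 0.622
```

```bash
python3 - <<'E'
from h import *
st();move([.4399,.0415,.22],.155+np.pi)
E
```

```text
t 4.0 p [ 0.4524 -0.2613  0.0243] q [ 0.5976  0.8018 -0.0021  0.0019] F [ 0.2  0.9 -2.4] w 0.622 j [-0.66  0.03  2.   -0.    1.1  -0.95]
slide units [ 9.76  2.48 -6.58] toolx yaw 1.8605 z axis [ 5.0e-04 -5.7e-03 -1.0e+00]
rotvec [-0.005  0.004 -1.436]
```

{"op": "send_rows", "data": {
  "series": [
    {"slide":[0,0,-0.4],"rotation":[0,0,0],"jaw":1},
    {"slide":[0,0,-0.8],"rotation":[0,0,0],"jaw":1},
    {"slide":[0,0,-0.9],"rotation":[0,0,0],"jaw":1},
    {"slide":[0,0,-0.9],"rotation":[0,0,0],"jaw":1},
    {"slide":[0,0,-0.9],"rotation":[0,0,0],"jaw":1},
    {"slide":[0,0,-0.9],"rotation":[0,0,0],"jaw":1},
    {"slide":[0,0,-0.9],"rotation":[0,0,0],"jaw":1},
    {"slide":[0,0,-0.5],"rotation":[0,0,0],"jaw":1},
    {"slide":[0,0,0],"rotation":[0,0,0],"jaw":1}
  ]
}}

```text
time: 4.9
ee_pos: [0.4523, -0.2586, 0.2222]
ee_rot: [0.597, 0.802, -0.001, 0.003]
contact_force: [1.3, -0.6, -1.7]
gripper_width: 0.624
```

```bash
python3 - <<'E'
from h import *
st();move([.4399,.0415,.22],.155+np.pi); grab('wrist','w2'); p=load('w2')
b,a=rect(p,(60,80,20),(90,255,255)); print(a,b)
E
```

```text
t 4.9 p [ 0.4523 -0.2586  0.2222] q [ 0.5972  0.8021 -0.0013  0.0028] F [ 1.3 -0.6 -1.7] w 0.624 j [-0.66 -0.2   1.87 -0.    1.47 -0.95]
slide units [9.7  2.47 0.02] toolx yaw 1.8617 z axis [ 0.0028 -0.0054 -1.    ]
rotvec [-0.003  0.006 -1.435]
34159.0 [[230.89821  124.861984]
 [391.5815   117.2104  ]
 [402.99554  356.90497 ]
 [242.31223  364.55658 ]]
```

View pics/w2.png

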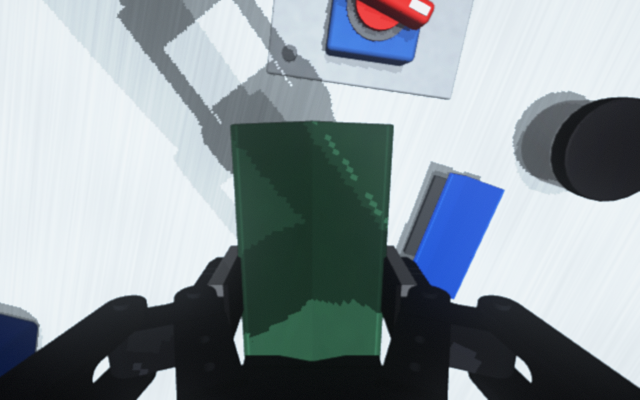

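```bash
python3 - <<'E'
from h import *
p=load('w2'); s=bot.get_state(); M=R.from_quat(s['ee_rot']).as_matrix(); o=np.array(s['ee_pos'])
from scipy.optimize import brentq
f=lambda z:np.linalg.norm(atz(p,(231.5,125),z)-atz(p,(393,124),z))-.0566
z=brentq(f,.1,.3); print('edge z rel TCP',z-o[2])
for zz in (z,o[2]+.019,o[2]+.023):
    for q in [(231.5,125),(393,124),(380,357),(244,361)]: print(np.round(M.T@(atz(p,q,zz)-o),4))
for q in [(312,121),(312,354)]:
   print('fold',[np.round(M.T@(atz(p,q,o[2]+dz)-o),4) for dz in (-.02,-.014,-.008,-.003)])
E
```

```text
edge z rel TCP 0.016623174397813967
[ 0.0596 -0.0275 -0.0169]
[ 0.06    0.0291 -0.0169]
[-0.0363  0.0295 -0.0165]
[-0.0382 -0.028  -0.0165]
[ 0.0598 -0.027  -0.0193]
[ 0.0601  0.0286 -0.0193]
[-0.0344  0.029  -0.0188]
[-0.0363 -0.0275 -0.0188]
[ 0.06   -0.0261 -0.0233]
[ 0.0603  0.0277 -0.0233]
[-0.0311  0.028  -0.0229]
[-0.033  -0.0266 -0.0229]
fold [array([0.0596, 0.0008, 0.0197]), array([0.0598, 0.0008, 0.0137]), array([0.06  , 0.0008, 0.0077]), array([0.0602, 0.0008, 0.0027])]
fold [array([-0.0639,  0.0009,  0.0203]), array([-0.0591,  0.0009,  0.0143]), array([-0.0543,  0.0008,  0.0082]), array([-0.0504,  0.0008,  0.0032])]
```

{"op": "send_rows", "data": {
  "series": [
    {"slide":[0.9,0.3,0],"rotation":[0,0,0],"jaw":1},
    {"slide":[0.9,0.4,0],"rotation":[0,0,0],"jaw":1},
    {"slide":[0.9,0.4,0],"rotation":[0,0,0],"jaw":1},
    {"slide":[0.9,0.4,0],"rotation":[0,0,0],"jaw":1},
    {"slide":[0.9,0.4,0],"rotation":[0,0,0],"jaw":1},
    {"slide":[0.9,0.4,0],"rotation":[0,0,0],"jaw":1},
    {"slide":[0,0,0],"rotation":[0,0,0],"jaw":1}
  ]
}}

```text
time: 5.65
ee_pos: [0.4659, -0.0753, 0.2055]
ee_rot: [0.599, 0.801, -0.003, -0.009]
contact_force: [-1.0, -1.3, -2.4]
gripper_width: 0.627
```

```bash
python3 - <<'E'
from h import *
st();grab('wrist','w3'); move([.4399,.0415,.22],.155+np.pi)
E
```

```text
t 5.65 p [ 0.4659 -0.0753  0.2055] q [ 0.5987  0.8009 -0.0033 -0.0092] F [-1.  -1.3 -2.4] w 0.627 j [-0.32 -0.3   1.97 -0.    1.48 -0.6 ]
slide units [ 4.02  0.28 -0.46] toolx yaw 1.8568 z axis [-0.0196  0.0047 -0.9998]
rotvec [-0.007 -0.021 -1.44 ]
```

View pics/w3.png

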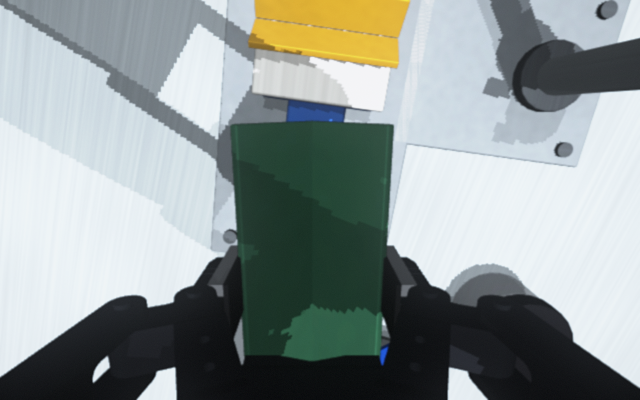

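```bash
python3 - <<'E'
from h import *
p=load('w3')
for n,qs,zs in [('edge',[(249,48),(397,68)],(.094,.097,.1)),('fold',[(254,20),(405,39.5)],(.078,.082)),('plat',[(253,95),(385,110)],(.07,.074,.078))]:
  for z in zs:
    a,b=[atz(p,q,z) for q in qs]; d=b-a; print(n,z,np.round((a+b)/2,4),'len',np.round(np.linalg.norm(d),4),'yaw',np.round(np.arctan2(d[1],d[0]),3))
E
```

```text
edge 0.094 [0.444  0.0215 0.094 ] len 0.1004 yaw 0.16
edge 0.097 [0.4441 0.0211 0.097 ] len 0.0992 yaw 0.16
edge 0.1 [0.4442 0.0207 0.1   ] len 0.098 yaw 0.16
fold 0.078 [0.4426 0.0426 0.078 ] len 0.1068 yaw 0.166
fold 0.082 [0.4427 0.0418 0.082 ] len 0.1052 yaw 0.166
plat 0.07 [ 0.4496 -0.0064  0.07  ] len 0.1007 yaw 0.178
plat 0.074 [ 0.4497 -0.0064  0.074 ] len 0.0992 yaw 0.178
plat 0.078 [ 0.4497 -0.0065  0.078 ] len 0.0978 yaw 0.178
```

{"op": "send_rows", "data": {
  "series": [
    {"slide":[0,0,-0.45],"rotation":[-0.007,-0.021,-0.14],"jaw":1},
    {"slide":[0,0,0],"rotation":[0,0,-0.15],"jaw":1},
    {"slide":[0,0,0],"rotation":[0,0,-0.15],"jaw":1},
    {"slide":[0,0,0],"rotation":[0,0,-0.15],"jaw":1},
    {"slide":[0,0,0],"rotation":[0,0,-0.15],"jaw":1},
    {"slide":[0,0,0],"rotation":[0,0,-0.15],"jaw":1},
    {"slide":[0,0,0],"rotation":[0,0,-0.15],"jaw":1},
    {"slide":[0,0,0],"rotation":[0,0,-0.15],"jaw":1},
    {"slide":[0,0,0],"rotation":[0,0,-0.15],"jaw":1},
    {"slide":[0,0,0],"rotation":[0,0,-0.1],"jaw":1},
    {"slide":[0,0,0],"rotation":[0,0,0],"jaw":1}
  ]
}}

```text
time: 6.8
ee_pos: [0.4583, -0.0853, 0.2033]
ee_rot: [-0.081, 0.997, -0.004, -0.015]
contact_force: [-0.8, 0.3, -2.5]
gripper_width: 0.627
```

```bash
python3 - <<'E'
from h import *
st();move([.441,.0413,.20],.158+np.pi)
E
```

```text
t 6.8 p [ 0.4583 -0.0853  0.2033] q [-0.0811  0.9966 -0.0041 -0.0154] F [-0.8  0.3 -2.5] w 0.627 j [-0.33 -0.3   1.98 -0.02  1.49 -2.06]
slide units [-0.12  4.26  0.08] toolx yaw -2.9793 z axis [-0.0301 -0.0107 -0.9995]
rotvec [-0.006 -0.031  0.004]
```

{"op": "send_rows", "data": {
  "series": [
    {"slide":[-0.12,0.86,0.08],"rotation":[-0.006,-0.031,0.004],"jaw":1},
    {"slide":[0,0.85,0],"rotation":[0,0,0],"jaw":1},
    {"slide":[0,0.85,0],"rotation":[0,0,0],"jaw":1},
    {"slide":[0,0.85,0],"rotation":[0,0,0],"jaw":1},
    {"slide":[0,0.85,0],"rotation":[0,0,0],"jaw":1},
    {"slide":[0,0,0.8],"rotation":[0,0,0],"jaw":1},
    {"slide":[0,0,0.8],"rotation":[0,0,0],"jaw":1},
    {"slide":[0,0,0],"rotation":[0,0,0],"jaw":1}
  ]
}}

```text
time: 7.6
ee_pos: [0.4397, 0.0408, 0.146]
ee_rot: [-0.065, 0.998, -0.0, -0.003]
contact_force: [-0.7, 1.0, -2.4]
gripper_width: 0.624
```

```bash
python3 - <<'E'
from h import *
st();move([.441,.0413,.12],.158+np.pi)
E
```

```text
t 7.6 p [0.4397 0.0408 0.146 ] q [-6.480e-02  9.979e-01 -1.000e-04 -3.400e-03] F [-0.7  1.  -2.4] w 0.624 j [-0.08 -0.34  2.11 -0.    1.38 -1.78]
slide units [-0.05  0.01  0.86] toolx yaw -3.0119 z axis [-6.8e-03 -7.0e-04 -1.0e+00]
rotvec [ 0.    -0.007 -0.028]
```

{"op": "send_rows", "data": {
  "series": [
    {"slide":[-0.05,0,0.43],"rotation":[0,-0.007,-0.028],"jaw":1},
    {"slide":[0,0,0.43],"rotation":[0,0,0],"jaw":1},
    {"slide":[0,0,0],"rotation":[0,0,0],"jaw":1}
  ]
}}

```text
time: 7.9
ee_pos: [0.4415, 0.0395, 0.1201]
ee_rot: [-0.076, 0.997, -0.0, -0.0]
contact_force: [-0.2, -0.2, -2.4]
gripper_width: 0.625
```

```bash
python3 - <<'E'
from h import *
st();move([.441,.0413,.094],.158+np.pi)
grab('wrist','w4');grab('side','s4')
a=load('w4')['im'];b=load('s4')['im'][150:310,240:440]
b=cv2.resize(b,(500,400),interpolation=cv2.INTER_CUBIC)
cv2.imwrite('pics/c4.png',cv2.resize(np.hstack([a[:,150:500],b])[:,:,::-1],(790,372)))
E
```

```text
t 7.9 p [0.4415 0.0395 0.1201] q [-7.590e-02  9.971e-01 -2.000e-04 -1.000e-04] F [-0.2 -0.2 -2.4] w 0.625 j [-0.08 -0.31  2.13 -0.    1.32 -1.8 ]
slide units [0.01 0.06 0.87] toolx yaw -2.9896 z axis [-1.e-04 -3.e-04 -1.e+00]
rotvec [-0.    -0.    -0.006]
```

View pics/c4.png

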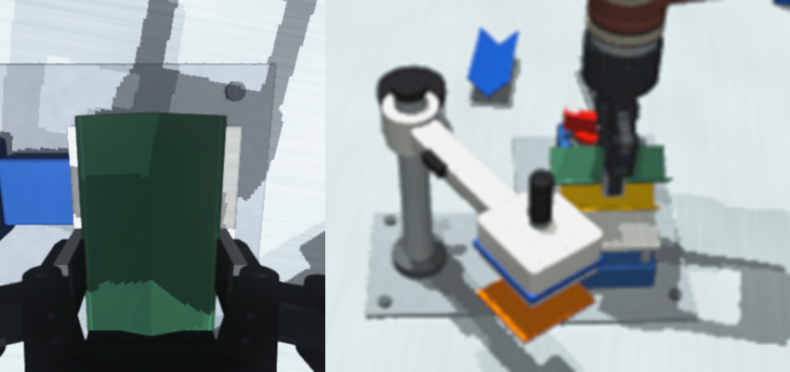

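```bash
python3 - <<'E'
from h import *
p=load('w4')
for q in [(225,136.7),(408,136.7)]:
    x=atz(p,q,.074); print(x); d=x[:2]-np.array([.441,.0413]); u=np.array([np.cos(.158),np.sin(.158)]); print(d@u, d@[-u[1],u[0]])
E
```

```text
[ 0.39898756 -0.01221763  0.074     ]
-0.04990978082568586 -0.04624063359654692
[0.38439427 0.08282393 0.074     ]
-0.04936712587001609 0.049913249004191244
```

{"op": "send_rows", "data": {
  "series": [
    {"slide":[0,0.06,0.35],"rotation":[0,0,-0.006],"jaw":1},
    {"slide":[0,0,0.25],"rotation":[0,0,0],"jaw":1},
    {"slide":[0,0,0],"rotation":[0,0,0],"jaw":1}
  ]
}}

```text
time: 8.3
ee_pos: [0.4442, 0.0411, 0.1049]
ee_rot: [-0.079, 0.997, -0.001, 0.004]
contact_force: [-0.1, 0.2, -1.8]
gripper_width: 0.625
```

{"op": "send_rows", "data": {
  "series": [
    {"slide":[0.11,0,0.15],"rotation":[0,0.008,0],"jaw":1},
    {"slide":[0,0,0.12],"rotation":[0,0,0],"jaw":1},
    {"slide":[0,0,0],"rotation":[0,0,0],"jaw":1}
  ]
}}

```text
time: 8.6
ee_pos: [0.4408, 0.0406, 0.0962]
ee_rot: [-0.079, 0.997, -0.001, -0.001]
contact_force: [0.3, 0.2, -2.1]
gripper_width: 0.626
```

```bash
python3 - <<'E'
from h import *
st();move([.441,.0413,.092],.158+np.pi)
E
```

```text
t 8.6 p [0.4408 0.0406 0.0962] q [-7.880e-02  9.969e-01 -1.100e-03 -8.000e-04] F [ 0.3  0.2 -2.1] w 0.626 j [-0.08 -0.28  2.15 -0.    1.27 -1.8 ]
slide units [-0.01  0.02  0.14] toolx yaw -2.9839 z axis [-0.0014 -0.0023 -1.    ]
rotvec [-0.002 -0.002 -0.   ]
```

{"op": "send_rows", "data": {
  "series": [
    {"slide":[0,0.02,0.07],"rotation":[0,0,0],"jaw":1},
    {"slide":[0,0,0.07],"rotation":[0,0,0],"jaw":1},
    {"slide":[0,0,0],"rotation":[0,0,0],"jaw":1}
  ]
}}

```text
time: 8.9
ee_pos: [0.4411, 0.0414, 0.0923]
ee_rot: [-0.079, 0.997, -0.001, -0.0]
contact_force: [-0.4, 0.1, -2.6]
gripper_width: 0.624
```

{"op": "send_rows", "data": {
  "series": [
    {"slide":[0,0,0.06],"rotation":[0,0,0],"jaw":1},
    {"slide":[0,0,0],"rotation":[0,0,0],"jaw":1}
  ]
}}

```text
time: 9.1
ee_pos: [0.4418, 0.0417, 0.0922]
ee_rot: [-0.079, 0.997, -0.001, 0.0]
contact_force: [0.5, 0.5, -3.2]
gripper_width: 0.627
```

{"op": "send_rows", "data": {
  "series": [
    {"slide":[0,0,0.05],"rotation":[0,0,0],"jaw":1},
    {"slide":[0,0,0],"rotation":[0,0,0],"jaw":1}
  ]
}}

```text
time: 9.3
ee_pos: [0.4424, 0.0419, 0.0919]
ee_rot: [-0.079, 0.997, -0.001, 0.001]
contact_force: [-0.6, 0.2, -2.5]
gripper_width: 0.624
```

{"op": "send_rows", "data": {
  "series": [
    {"slide":[0.04,0,0.1],"rotation":[0,0,0],"jaw":1},
    {"slide":[0.0,0,0.1],"rotation":[0,0,0],"jaw":1}
  ]
}}

```text
time: 9.5
ee_pos: [0.4429, 0.0421, 0.0905]
ee_rot: [-0.079, 0.997, -0.0, 0.002]
contact_force: [-12.1, 3.1, 16.2]
gripper_width: 0.624
```

{"op": "send_rows", "data": {
  "series": [
    {"slide":[0.07,-0.02,-0.1],"rotation":[0,0.002,0],"jaw":1},
    {"slide":[0.0,0,0.0],"rotation":[0,0,0],"jaw":1}
  ]
}}

```text
time: 9.7
ee_pos: [0.4413, 0.0409, 0.0937]
ee_rot: [-0.079, 0.997, -0.001, 0.001]
contact_force: [-0.7, -0.4, -2.7]
gripper_width: 0.624
```

```bash
python3 - <<'E'
from h import *
st();move([.441,.0413,.091],.158+np.pi)
E
```

```text
t 9.7 p [0.4413 0.0409 0.0937] q [-7.870e-02  9.969e-01 -6.000e-04  1.400e-03] F [-0.7 -0.4 -2.7] w 0.624 j [-0.08 -0.28  2.15 -0.    1.26 -1.8 ]
slide units [0.01 0.01 0.09] toolx yaw -2.9841 z axis [ 2.8e-03 -9.0e-04 -1.0e+00]
rotvec [-0.001  0.003 -0.   ]
```

Lower to light contact, then open gradually.

{"op": "send_rows", "data": {
  "series": [
    {"slide":[0.03,0.01,0.1],"rotation":[0,0.002,0],"jaw":1},
    {"slide":[0.01,0,0.05],"rotation":[0,0,0],"jaw":1},
    {"slide":[0,0,0],"rotation":[0,0,0],"jaw":-0.4},
    {"slide":[0,0,0],"rotation":[0,0,0],"jaw":-0.7},
    {"slide":[0,0,0],"rotation":[0,0,0],"jaw":-1},
    {"slide":[0,0,0],"rotation":[0,0,0],"jaw":-1},
    {"slide":[0,0,0],"rotation":[0,0,0],"jaw":-1}
  ]
}}

```text
time: 10.4
ee_pos: [0.4411, 0.0413, 0.0896]
ee_rot: [-0.078, 0.997, -0.0, 0.002]
contact_force: [0.6, -0.0, 0.4]
gripper_width: 1.001
```

```bash
python3 - <<'E'
from h import *
st()
E
```

```text
t 10.4 p [0.4411 0.0413 0.0896] q [-7.850e-02  9.969e-01 -2.000e-04  1.600e-03] F [ 0.6 -0.   0.4] w 1.001 j [-0.08 -0.27  2.16  0.    1.25 -1.8 ]
```

{"op": "send_rows", "data": {
  "series": [
    {"slide":[0,0,-0.4],"rotation":[0,0,0],"jaw":-1},
    {"slide":[0,0,-0.8],"rotation":[0,0,0],"jaw":-1},
    {"slide":[0,0,-0.9],"rotation":[0,0,0],"jaw":-1},
    {"slide":[0,0,-0.9],"rotation":[0,0,0],"jaw":-1},
    {"slide":[0,0,-0.9],"rotation":[0,0,0],"jaw":-1},
    {"slide":[0,0,-0.9],"rotation":[0,0,0],"jaw":-1},
    {"slide":[0,0,-0.9],"rotation":[0,0,0],"jaw":-1},
    {"slide":[0,0,-0.9],"rotation":[0,0,0],"jaw":-1},
    {"slide":[0,0,-0.9],"rotation":[0,0,0],"jaw":-1},
    {"slide":[0,0,0],"rotation":[0,0,0],"jaw":-1}
  ]
}}

```text
time: 11.4
ee_pos: [0.4389, 0.0413, 0.3308]
ee_rot: [-0.078, 0.997, -0.001, 0.004]
contact_force: [0.6, -0.3, -0.2]
gripper_width: 0.999
```

```bash
python3 - <<'E'
from h import *
st(); grab('wrist','w5'); grab('side','s5'); grab('top','t5')
a=load('w5')['im'];b=load('s5')['im'][180:300,270:410]
b=cv2.resize(b,(467,400),interpolation=cv2.INTER_CUBIC)
cv2.imwrite('pics/c5.png',cv2.resize(np.hstack([a[:,120:520],b])[:,:,::-1],(800,369)))
move([.502,.2158,.32],.158+np.pi)
E
```

```text
t 11.4 p [0.4389 0.0413 0.3308] q [-7.840e-02  9.969e-01 -7.000e-04  3.700e-03] F [ 0.6 -0.3 -0.2] w 0.999 j [-0.08 -0.45  1.88 -0.    1.7  -1.8 ]
slide units [-3.04  5.41  0.15] toolx yaw -2.9848 z axis [-1.8e-03 -1.0e-04 -1.0e+00]
rotvec [ 0.    -0.002 -0.001]
```

View pics/c5.png

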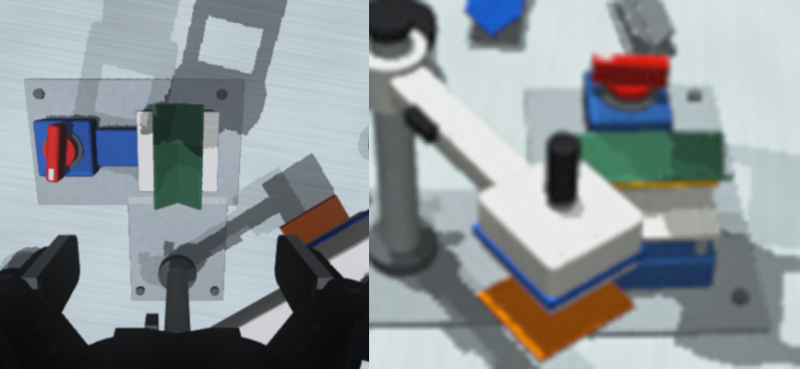

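```bash
python3 - <<'E'
from h import *
p=load('w5'); b,a=rect(p,(60,80,20),(90,255,255)); print(np.round(b,1))
u=np.array([np.cos(.158),np.sin(.158)])
def loc(q,z):
    d=atz(p,q,z)[:2]-np.array([.441,.0413]); return np.round([d@u,d@[-u[1],u[0]]],4)
for q in b: print('guard',loc(q,.110))
f=lambda x,y:(x/.9227+120,y/.9227)
for q in [(153,104),(203,104),(201,207),(155,205)]: print('g',loc(f(*q),.110))
for q in [(137,111.5),(219,112.5),(139,190)]: print('plat',loc(f(*q),.072))
s=load('side0')
# foot corners in side crop
for z in (.12,.13,.14,.15): print(z,[np.round(atz(s,(x/4+245-.37,y/4+155-.37),z)[:2],4) for x,y in [(245,483),(325,567),(443,495)]])
E
```

```text
[[285. 226.]
 [285. 113.]
 [340. 113.]
 [340. 226.]]
guard [ 0.0595 -0.0283]
guard [-0.0593 -0.0258]
guard [-0.0593  0.0289]
guard [0.0595 0.0313]
g [-0.0596 -0.0249]
g [-0.0596  0.0289]
g [0.0576 0.029 ]
g [ 0.0551 -0.0249]
plat [-0.05   -0.0471]
plat [-0.0488  0.0511]
plat [ 0.0479 -0.0478]
0.12 [array([0.5542, 0.2082]), array([0.507 , 0.2586]), array([0.4503, 0.2041])]
0.13 [array([0.553 , 0.2169]), array([0.5065, 0.2666]), array([0.4506, 0.2129])]
0.14 [array([0.5517, 0.2257]), array([0.5059, 0.2746]), array([0.4508, 0.2217])]
0.15 [array([0.5505, 0.2344]), array([0.5054, 0.2826]), array([0.4511, 0.2305])]
```

{"op": "send_rows", "data": {
  "series": [
    {"slide":[-0.5,0.9,0],"rotation":[0,0,0],"jaw":-1},
    {"slide":[-0.5,0.9,0],"rotation":[0,0,0],"jaw":-1},
    {"slide":[-0.5,0.9,0],"rotation":[0,0,0],"jaw":-1},
    {"slide":[-0.5,0.9,0],"rotation":[0,0,0],"jaw":-1},
    {"slide":[-0.5,0.9,0],"rotation":[0,0,0],"jaw":-1},
    {"slide":[-0.5,0.9,0],"rotation":[0,0,0],"jaw":-1},
    {"slide":[0,0,0],"rotation":[0,0,0],"jaw":-1}
  ]
}}

```text
time: 12.25
ee_pos: [0.4977, 0.22, 0.3088]
ee_rot: [-0.076, 0.997, -0.002, -0.012]
contact_force: [0.1, -0.6, -0.8]
gripper_width: 1.0
```

```bash
python3 - <<'E'
from h import *
st(); move([.502,.2158,.238],.158+np.pi)
E
```

```text
t 12.25 p [0.4977 0.22   0.3088] q [-0.0763  0.997  -0.0016 -0.0121] F [ 0.1 -0.6 -0.8] w 1.0 j [ 0.28 -0.16  1.69  0.    1.64 -1.44]
slide units [-0.18 -0.16  2.36] toolx yaw -2.9888 z axis [-0.0238 -0.0051 -0.9997]
rotvec [-0.001 -0.024 -0.005]
```

{"op": "send_rows", "data": {
  "series": [
    {"slide":[-0.18,-0.16,0.3],"rotation":[-0.001,-0.024,-0.005],"jaw":-1},
    {"slide":[0,0,0.7],"rotation":[0,0,0],"jaw":-1},
    {"slide":[0,0,0.7],"rotation":[0,0,0],"jaw":-1},
    {"slide":[0,0,0.6],"rotation":[0,0,0],"jaw":-1},
    {"slide":[0,0,0],"rotation":[0,0,0],"jaw":-1}
  ]
}}

```text
time: 12.75
ee_pos: [0.4989, 0.2132, 0.2288]
ee_rot: [-0.079, 0.997, -0.002, -0.007]
contact_force: [0.3, -0.3, 0.7]
gripper_width: 0.999
```

```bash
python3 - <<'E'
from h import *
st(); move([.502,.2158,.238],.158+np.pi)
E
```

```text
t 12.75 p [0.4989 0.2132 0.2288] q [-0.0794  0.9968 -0.0024 -0.0069] F [ 0.3 -0.3  0.7] w 0.999 j [ 0.27 -0.13  1.8  -0.    1.49 -1.46]
slide units [-0.11  0.07 -0.31] toolx yaw -2.9826 z axis [-0.0133 -0.0059 -0.9999]
rotvec [-0.004 -0.014  0.001]
```

Raise slightly to z 0.238, close lightly on the handle.

{"op": "send_rows", "data": {
  "series": [
    {"slide":[-0.11,0.07,-0.33],"rotation":[-0.004,-0.014,0.001],"jaw":-1},
    {"slide":[0,0,0],"rotation":[0,0,0],"jaw":0},
    {"slide":[0,0,0],"rotation":[0,0,0],"jaw":0.5},
    {"slide":[0,0,0],"rotation":[0,0,0],"jaw":1},
    {"slide":[0,0,0],"rotation":[0,0,0],"jaw":1},
    {"slide":[0,0,0],"rotation":[0,0,0],"jaw":1},
    {"slide":[0,0,0],"rotation":[0,0,0],"jaw":1},
    {"slide":[0,0,0],"rotation":[0,0,0],"jaw":1},
    {"slide":[0,0,0],"rotation":[0,0,0],"jaw":1}
  ],
  "newtons": 25
}}

```text
time: 13.65
ee_pos: [0.501, 0.2178, 0.2426]
ee_rot: [-0.08, 0.997, 0.003, 0.0]
contact_force: [-1.2, 0.1, -0.8]
gripper_width: 0.248
```

```bash
python3 - <<'E'
from h import *
s=st(); pv=np.array([.6363,.071]); d=np.array(s['ee_pos'])[:2]-pv; print(np.linalg.norm(d),np.arctan2(d[1],d[0]))
# arc waypoints as tool-frame steps, tool yaw fixed
M=R.from_quat(s['ee_rot']).as_matrix(); r=np.linalg.norm(d); a0=np.arctan2(d[1],d[0]); a1=np.pi+.158
n=10; aa=np.linspace(a0,a1,n+1); P=np.c_[pv[0]+r*np.cos(aa),pv[1]+r*np.sin(aa),np.full(n+1,.238)]
print(np.round(P,4)); print(np.round(np.diff(P,axis=0)@M/.03,2))
E
```

```text
t 13.65 p [0.501  0.2178 0.2426] q [-7.990e-02  9.968e-01  3.000e-03  4.000e-04] F [-1.2  0.1 -0.8] w 0.248 j [ 0.27 -0.14  1.78  0.01  1.5  -1.46]
0.19965084484978782 2.315270026767938
[[0.501  0.2178 0.238 ]
 [0.4872 0.2038 0.238 ]
 [0.4749 0.1885 0.238 ]
 [0.4641 0.1721 0.238 ]
 [0.455  0.1547 0.238 ]
 [0.4477 0.1365 0.238 ]
 [0.4422 0.1176 0.238 ]
 [0.4385 0.0983 0.238 ]
 [0.4368 0.0788 0.238 ]
 [0.437  0.0591 0.238 ]
 [0.4391 0.0396 0.238 ]]
[[ 0.53 -0.39 -0.  ]
 [ 0.49 -0.44 -0.  ]
 [ 0.44 -0.48 -0.  ]
 [ 0.39 -0.52 -0.  ]
 [ 0.34 -0.56 -0.  ]
 [ 0.28 -0.59 -0.  ]
 [ 0.22 -0.62 -0.  ]
 [ 0.16 -0.63 -0.  ]
 [ 0.1  -0.65 -0.  ]
 [ 0.03 -0.65 -0.  ]]
```

{"op": "send_rows", "data": {
  "series": [
    {"slide":[0.27,-0.19,0],"rotation":[0,0,0],"jaw":1},
    {"slide":[0.53,-0.4,0],"rotation":[0,0,0],"jaw":1},
    {"slide":[0.48,-0.45,0],"rotation":[0,0,0],"jaw":1},
    {"slide":[0.42,-0.49,0],"rotation":[0,0,0],"jaw":1},
    {"slide":[0.37,-0.54,0],"rotation":[0,0,0],"jaw":1},
    {"slide":[0.15,-0.28,0],"rotation":[0,0,0],"jaw":1},
    {"slide":[0,0,0],"rotation":[0,0,0],"jaw":1}
  ]
}}

```text
time: 14.35
ee_pos: [0.4442, 0.1354, 0.2426]
ee_rot: [-0.082, 0.997, 0.005, 0.003]
contact_force: [0.9, -0.7, -1.7]
gripper_width: 0.246
```

```bash
cat > arc.py <<'E'
from h import *
s=st(); pv=np.array([.6363,.071]); d=np.array(s['ee_pos'])[:2]-pv
M=R.from_quat(s['ee_rot']).as_matrix(); r=np.linalg.norm(d); a0=np.arctan2(d[1],d[0])%6.2832; a1=np.pi+.158; print('r',r,'left',a1-a0,'mom',np.round(s['ft_torque'],2))
n=int(np.ceil((a1-a0)/.1)); aa=np.linspace(a0,a1,n+1); P=np.c_[pv[0]+.1997*np.cos(aa),pv[1]+.1997*np.sin(aa),np.full(n+1,.241)]; P[0]=s['ee_pos']
print(np.round(np.diff(P,axis=0)@M/.03,2)); move(P[-1],-2.98)
E
python3 arc.py
```

```text
t 14.35 p [0.4442 0.1354 0.2426] q [-0.082   0.9966  0.0048  0.0027] F [ 0.9 -0.7 -1.7] w 0.246 j [ 0.13 -0.36  1.96  0.01  1.53 -1.61]
r 0.20260927049514713 left 0.4813091840419861 mom [-0.36 -0.16  0.09]
[[ 0.19 -0.63  0.05]
 [ 0.22 -0.6  -0.01]
 [ 0.16 -0.62 -0.01]
 [ 0.1  -0.63 -0.01]
 [ 0.03 -0.64 -0.01]]
slide units [ 0.69 -3.12  0.02] toolx yaw -2.9775 z axis [ 0.0045  0.01   -0.9999]
rotvec [0.009 0.006 0.002]
```

{"op": "send_rows", "data": {
  "series": [
    {"slide":[0.17,-0.6,0],"rotation":[0,0,0],"jaw":1},
    {"slide":[0.19,-0.6,0],"rotation":[0,0,0],"jaw":1},
    {"slide":[0.15,-0.6,0],"rotation":[0,0,0],"jaw":1},
    {"slide":[0.1,-0.5,0],"rotation":[0,0,0],"jaw":1},
    {"slide":[0,0,0],"rotation":[0,0,0],"jaw":1}
  ]
}}

```text
time: 14.85
ee_pos: [0.4329, 0.0661, 0.2426]
ee_rot: [-0.085, 0.996, 0.009, -0.004]
contact_force: [-1.1, -0.8, -1.4]
gripper_width: 0.246
```

```bash
python3 arc.py
```

```text
t 14.85 p [0.4329 0.0661 0.2426] q [-0.0847  0.9964  0.0086 -0.0042] F [-1.1 -0.8 -1.4] w 0.246 j [-0.03 -0.42  2.01  0.02  1.57 -1.77]
r 0.20349910173399918 left 0.13385721061592637 mom [-0.56 -0.03  0.05]
[[-0.08 -0.46  0.04]
 [ 0.02 -0.44 -0.01]]
slide units [-0.06 -0.91  0.04] toolx yaw -2.972 z axis [-0.0098  0.0164 -0.9998]
rotvec [ 0.018 -0.007  0.008]
```

{"op": "send_rows", "data": {
  "series": [
    {"slide":[-0.05,-0.4,0],"rotation":[0,0,0],"jaw":1},
    {"slide":[0,-0.3,0],"rotation":[0,0,0],"jaw":1},
    {"slide":[0,-0.15,0],"rotation":[0,0,0],"jaw":1},
    {"slide":[0,-0.15,0],"rotation":[0,0,0],"jaw":1}
  ]
}}

```text
time: 15.25
ee_pos: [0.4361, 0.0413, 0.2426]
ee_rot: [-0.087, 0.996, 0.014, -0.01]
contact_force: [-8.1, 23.4, 3.4]
gripper_width: 0.247
```

```bash
python3 arc.py
```

```text
t 15.25 p [0.4361 0.0413 0.2426] q [-0.0872  0.996   0.0143 -0.01  ] F [-8.1 23.4  3.4] w 0.247 j [-0.09 -0.41  2.    0.02  1.58 -1.84]
r 0.2023657976771033 left 0.010904785035174225 mom [2.76 0.89 0.3 ]
[[-0.09 -0.08  0.05]]
slide units [-0.09 -0.08  0.05] toolx yaw -2.9668 z axis [-0.0225  0.0268 -0.9994]
rotvec [ 0.03  -0.018  0.013]
```

{"op": "send_rows", "data": {
  "series": [
    {"slide":[0,0,0],"rotation":[0,0,0],"jaw":1},
    {"slide":[0,0,0],"rotation":[0,0,0],"jaw":0.2},
    {"slide":[0,0,0],"rotation":[0,0,0],"jaw":-1},
    {"slide":[0,0,0],"rotation":[0,0,0],"jaw":-1},
    {"slide":[0,0,0],"rotation":[0,0,0],"jaw":-1},
    {"slide":[0,0,0],"rotation":[0,0,0],"jaw":-1},
    {"slide":[0,0,-0.5],"rotation":[0,0,0],"jaw":-1},
    {"slide":[0,0,-0.9],"rotation":[0,0,0],"jaw":-1},
    {"slide":[0,0,-0.9],"rotation":[0,0,0],"jaw":-1},
    {"slide":[0,0,-0.5],"rotation":[0,0,0],"jaw":-1},
    {"slide":[0,0,0],"rotation":[0,0,0],"jaw":-1}
  ]
}}

```text
time: 16.35
ee_pos: [0.4395, 0.04, 0.3328]
ee_rot: [-0.087, 0.996, 0.015, -0.008]
contact_force: [0.1, -0.7, -0.1]
gripper_width: 1.0
```

```bash
python3 - <<'E'
from h import *
st(); move([.4626,-.1063,.33],-.18+np.pi); grab('side','s6'); 
b=load('s6')['im'][170:300,270:410]
cv2.imwrite('pics/c6.png',cv2.resize(b,None,fx=4.5,fy=4.5,interpolation=cv2.INTER_CUBIC)[:,:,::-1])
E
```

```text
t 16.35 p [0.4395 0.04   0.3328] q [-0.0868  0.9961  0.015  -0.008 ] F [ 0.1 -0.7 -0.1] w 1.0 j [-0.1  -0.43  1.87  0.03  1.73 -1.84]
slide units [ 0.08 -4.94 -0.06] toolx yaw -2.9675 z axis [-0.0185  0.0284 -0.9994]
rotvec [ 0.029 -0.019  0.354]
```

View pics/c6.png

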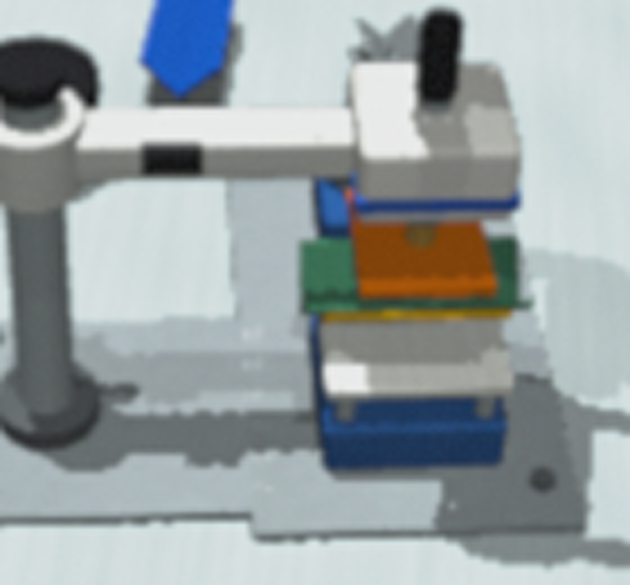

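```bash
python3 - <<'E'
from h import *
p=load('s6'); u=np.array([np.cos(.158),np.sin(.158)]);n=np.array([-u[1],u[0]])
for c in ([.441,.0413],[.4388,.0395]):
  c=np.array(c)
  for z in (.126,.13,.134,.14):
    x=[np.r_[c+a*.035*u+.04*n,z] for a in (1,-1)]
    print(z,np.round((proj(p,x)-[270,170])*4.5,1))
  print('handle top',np.round((proj(p,[np.r_[c,.275]])-[270,170])*4.5,1))
  print('guard near top edge',np.round((proj(p,[np.r_[c+a*.06*u+.0255*n,.1115] for a in (1,-1)])-[270,170])*4.5,1),np.round((proj(p,[np.r_[c+a*.06*u-.0255*n,.1115] for a in (1,-1)])-[270,170])*4.5,1))
E
```

```text
0.126 [[358.2 301.8]
 [493.8 298.3]]
0.13 [[358.6 296.1]
 [494.6 292.6]]
0.134 [[359.1 290.4]
 [495.4 286.9]]
0.14 [[359.8 281.7]
 [496.6 278.2]]
handle top [[440.1  16.1]]
guard near top edge [[305.9 304.1]
 [533.7 298.2]] [[298.1 239. ]
 [517.5 233.8]]
0.126 [[362.7 299.8]
 [498.1 296.3]]
0.13 [[363.1 294.1]
 [498.9 290.6]]
0.134 [[363.6 288.3]
 [499.7 284.8]]
0.14 [[364.3 279.6]
 [501.  276.2]]
handle top [[444.7  14.3]]
guard near top edge [[310.4 302.1]
 [537.8 296.2]] [[302.5 237.1]
 [521.5 232. ]]
```

```bash
python3 - <<'E'
from h import *
p=load('w5'); h=cv2.cvtColor(p['im'],cv2.COLOR_RGB2HSV); m=cv2.inRange(h,(0,150,100),(8,255,255))|cv2.inRange(h,(172,150,100),(180,255,255))
f=lambda x,y:(x/.9227+120,y/.9227)
a=atz(p,f(52,182),.086);b=atz(p,f(55.5,124.5),.086); print(a,b,(a+b)/2,np.arctan2(*(a-b)[1::-1]),np.linalg.norm(a-b))
p=load('w1')
for q in [(453,8),(418,29)]: print(atz(p,q,.086))
E
```

```text
[ 0.49811942 -0.10384169  0.086     ] [ 0.42775808 -0.10366474  0.086     ] [ 0.46293875 -0.10375321  0.086     ] -0.0025147400249975077 0.07036156536613801
[ 0.49838887 -0.10864861  0.086     ]
[ 0.48403774 -0.12320938  0.086     ]
```

{"op": "send_rows", "data": {
  "series": [
    {"slide":[0,-0.7,0],"rotation":[0.029,-0.019,0.1],"jaw":-1},
    {"slide":[0.0,-0.85,0],"rotation":[0,0,0.1],"jaw":-1},
    {"slide":[0.08,-0.85,0],"rotation":[0,0,0.08],"jaw":-1},
    {"slide":[0.2,-0.85,0],"rotation":[0,0,0.07],"jaw":-1},
    {"slide":[0.2,-0.85,0],"rotation":[0,0,0],"jaw":-1},
    {"slide":[0,-0.3,0],"rotation":[0,0,0],"jaw":-1},
    {"slide":[0,0,0],"rotation":[0,0,0],"jaw":-1}
  ]
}}

```text
time: 17.1
ee_pos: [0.417, -0.0915, 0.3209]
ee_rot: [0.094, 0.996, 0.003, -0.005]
contact_force: [-0.1, 0.7, -0.7]
gripper_width: 0.998
```

```bash
python3 - <<'E'
from h import *
st(); move([.4626,-.1063,.2],-.18+np.pi); grab('wrist','w7')
a=load('w7')['im']; cv2.imwrite('pics/w7v.png',a[:,:,::-1])
E
```

```text
t 17.1 p [ 0.417  -0.0915  0.3209] q [ 0.0939  0.9956  0.0026 -0.0051] F [-0.1  0.7 -0.7] w 0.998 j [-0.39 -0.47  1.91  0.    1.71 -1.77]
slide units [-1.63 -0.22  4.01] toolx yaw 2.9534 z axis [-0.0097  0.0061 -0.9999]
rotvec [ 0.004 -0.011 -0.008]
```

View pics/w7v.png

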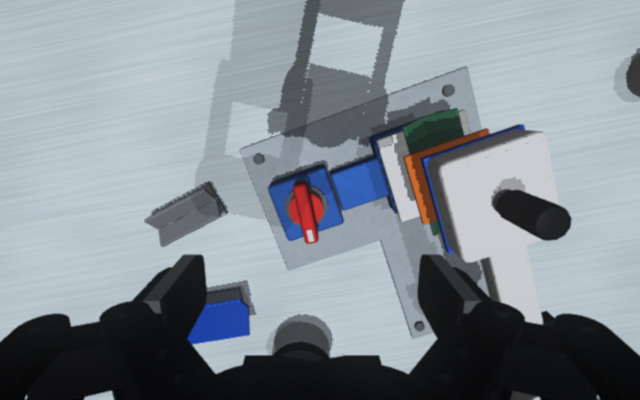

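```bash
python3 - <<'E'
from h import *
p=load('w7')
a=atz(p,(311.5,243),.086);b=atz(p,(299,183),.086); m=(a+b)/2; y=np.arctan2(*(a-b)[1::-1]); print(a,b,m,y,np.linalg.norm(a-b))
move([m[0],m[1],.2],y+np.pi)
E
```

```text
[ 0.49780086 -0.1051285   0.086     ] [ 0.42699447 -0.10549129  0.086     ] [ 0.46239767 -0.1053099   0.086     ] 0.005123690732599226 0.07080731822658304
slide units [-1.62 -0.2   4.01] toolx yaw 2.9543 z axis [-0.01    0.0063 -0.9999]
rotvec [ 0.005 -0.011 -0.192]
```

{"op": "send_rows", "data": {
  "series": [
    {"slide":[-0.8,-0.1,0.7],"rotation":[0.005,-0.011,0],"jaw":-1},
    {"slide":[-0.8,-0.1,0.8],"rotation":[0,0,0],"jaw":-1},
    {"slide":[0,0,0.8],"rotation":[0,0,-0.1],"jaw":-1},
    {"slide":[0,0,0.8],"rotation":[0,0,-0.09],"jaw":-1},
    {"slide":[0,0,0.8],"rotation":[0,0,0],"jaw":-1},
    {"slide":[0,0,0],"rotation":[0,0,0],"jaw":-1}
  ]
}}

```text
time: 17.75
ee_pos: [0.4674, -0.0997, 0.1992]
ee_rot: [-0.01, 1.0, 0.001, 0.001]
contact_force: [-0.9, -0.0, -0.5]
gripper_width: 0.999
```

```bash
python3 - <<'E'
from h import *
st(); move([.4624,-.1055,.06],np.pi)
E
```

```text
t 17.75 p [ 0.4674 -0.0997  0.1992] q [-9.5e-03  1.0e+00  9.0e-04  1.2e-03] F [-0.9 -0.  -0.5] w 0.999 j [-0.37 -0.29  1.98  0.    1.45 -1.96]
slide units [ 0.18 -0.2   4.64] toolx yaw -3.1226 z axis [ 0.0024  0.0019 -1.    ]
rotvec [0.002 0.002 0.019]
```

{"op": "send_rows", "data": {
  "series": [
    {"slide":[0.18,-0.2,0.4],"rotation":[0.002,0.002,0.019],"jaw":-1},
    {"slide":[0,0,0.8],"rotation":[0,0,0],"jaw":-1},
    {"slide":[0,0,0.8],"rotation":[0,0,0],"jaw":-1},
    {"slide":[0,0,0.8],"rotation":[0,0,0],"jaw":-1},
    {"slide":[0,0,0.6],"rotation":[0,0,0],"jaw":-1},
    {"slide":[0,0,0],"rotation":[0,0,0],"jaw":-1}
  ]
}}

```text
time: 18.35
ee_pos: [0.4657, -0.106, 0.0991]
ee_rot: [0.001, 1.0, -0.002, 0.005]
contact_force: [-1.5, 0.3, 0.2]
gripper_width: 0.997
```

```bash
python3 - <<'E'
from h import *
st(); move([.4624,-.1055,.06],np.pi)
E
```

```text
t 18.35 p [ 0.4657 -0.106   0.0991] q [ 7.0e-04  1.0e+00 -2.2e-03  4.9e-03] F [-1.5  0.3  0.2] w 0.997 j [-0.38 -0.19  2.08 -0.    1.25 -1.95]
slide units [0.12 0.02 1.3 ] toolx yaw 3.1403 z axis [ 0.0098 -0.0044 -0.9999]
rotvec [-0.004  0.01  -0.001]
```

{"op": "send_rows", "data": {
  "series": [
    {"slide":[0.12,0.02,0.45],"rotation":[-0.004,0.01,0],"jaw":-1},
    {"slide":[0,0,0.45],"rotation":[0,0,0],"jaw":-1},
    {"slide":[0,0,0.35],"rotation":[0,0,0],"jaw":-1},
    {"slide":[0,0,0],"rotation":[0,0,0],"jaw":-1}
  ],
  "newtons": 40
}}

```text
time: 18.75
ee_pos: [0.4643, -0.1064, 0.0624]
ee_rot: [0.001, 1.0, -0.001, 0.002]
contact_force: [-1.1, -0.9, 0.1]
gripper_width: 1.002
```

```bash
python3 - <<'E'
from h import *
st(); move([.4624,-.1055,.06],np.pi)
E
```

```text
t 18.75 p [ 0.4643 -0.1064  0.0624] q [ 0.001   1.     -0.0012  0.0023] F [-1.1 -0.9  0.1] w 1.002 j [-0.38 -0.14  2.1  -0.    1.18 -1.95]
slide units [0.06 0.03 0.08] toolx yaw 3.1396 z axis [ 0.0047 -0.0025 -1.    ]
rotvec [-0.002  0.005 -0.002]
```

{"op": "send_rows", "data": {
  "series": [
    {"slide":[0.06,0.03,0.08],"rotation":[-0.002,0.005,0],"jaw":0},
    {"slide":[0,0,0],"rotation":[0,0,0],"jaw":0.5},
    {"slide":[0,0,0],"rotation":[0,0,0],"jaw":1},
    {"slide":[0,0,0],"rotation":[0,0,0],"jaw":1},
    {"slide":[0,0,0],"rotation":[0,0,0],"jaw":1},
    {"slide":[0,0,0],"rotation":[0,0,0],"jaw":1},
    {"slide":[0,0,0],"rotation":[0,0,0],"jaw":1},
    {"slide":[0,0,0],"rotation":[0,0,0],"jaw":1}
  ],
  "newtons": 40
}}

```text
time: 19.55
ee_pos: [0.4636, -0.1065, 0.0615]
ee_rot: [0.001, 1.0, -0.001, 0.001]
contact_force: [-0.1, -1.2, -1.1]
gripper_width: 0.182
```

```bash
cat > chk.py <<'E'
import sys
from h import *
s=st(); move([.4624,-.1055,.062]); print('mom',np.round(s['ft_torque'],2))
grab('side',sys.argv[1]); A=load('s7')['im'] if sys.argv[1]!='s7' else load('s6')['im']; B=load(sys.argv[1])['im']
# vertical shift of: foot front face (orange bottom edge vs green), platform/yellow; foot rear/top
def shift(x0,x1,y0,y1):
    T=A[y0:y1,x0:x1].astype(np.float32); best=[]
    S=B[y0-14:y1+3,x0:x1].astype(np.float32)
    S=cv2.resize(S,None,fx=1,fy=10,interpolation=cv2.INTER_LINEAR); T=cv2.resize(T,None,fx=1,fy=10,interpolation=cv2.INTER_LINEAR)
    r=cv2.matchTemplate(S,T,cv2.TM_CCOEFF_NORMED)[:,0]; i=r.argmax(); return round((140-i)/10,2),round(float(r[i]),3)
print('head(0)',shift(352,385,208,217),'foot top',shift(352,378,219,231),'platform',shift(345,380,250,258))
def edge(im,lo,hi,cols):  # bottom/top row extents of colour per column, area
    h=cv2.cvtColor(im,cv2.COLOR_RGB2HSV)[200:260,cols[0]:cols[1]]; m=cv2.inRange(h,lo,hi)>0; return m.sum(), round((m*np.arange(200,260)[:,None]).sum()/max(m.sum(),1),2)
print('orange',edge(B,(5,150,60),(16,255,255),(345,385)),'green',edge(B,(55,60,20),(90,255,255),(335,390)),'yellow',edge(B,(18,150,60),(30,255,255),(340,388)))
E
python3 chk.py s7
```

```text
t 19.55 p [ 0.4636 -0.1065  0.0615] q [ 7.0e-04  1.0e+00 -1.4e-03  1.0e-03] F [-0.1 -1.2 -1.1] w 0.182 j [-0.38 -0.14  2.1  -0.    1.18 -1.95]
slide units [ 0.04  0.03 -0.02] toolx yaw 3.1402 z axis [ 0.0021 -0.0028 -1.    ]
mom [-0.04 -0.03  0.03]
head(0) (np.float64(0.1), 0.991) foot top (np.float64(0.0), 0.921) platform (np.float64(0.1), 0.991)
orange (np.int64(446), np.float64(227.92)) green (np.int64(296), np.float64(231.06)) yellow (np.int64(79), np.float64(236.15))
```

{"op": "send_rows", "data": {
  "series": [
    {"slide":[0,0,0],"rotation":[0,0,0.15],"jaw":1},
    {"slide":[0,0,0],"rotation":[0,0,0.15],"jaw":1},
    {"slide":[0,0,0],"rotation":[0,0,0.15],"jaw":1},
    {"slide":[0,0,0],"rotation":[0,0,0.15],"jaw":1},
    {"slide":[0,0,0],"rotation":[0,0,0.15],"jaw":1},
    {"slide":[0,0,0],"rotation":[0,0,0.15],"jaw":1},
    {"slide":[0,0,0],"rotation":[0,0,0],"jaw":1}
  ]
}}

```text
time: 20.3
ee_pos: [0.4634, -0.1069, 0.0615]
ee_rot: [0.438, 0.899, -0.002, 0.002]
contact_force: [0.1, -0.1, -1.8]
gripper_width: 0.187
```

```bash
python3 chk.py s8
```

```text
t 20.3 p [ 0.4634 -0.1069  0.0615] q [ 0.4382  0.8989 -0.0017  0.0016] F [ 0.1 -0.1 -1.8] w 0.187 j [-0.38 -0.14  2.1  -0.    1.18 -1.04]
slide units [ 0.06  0.   -0.02] toolx yaw 2.2343 z axis [ 0.0013 -0.0044 -1.    ]
mom [ 0.04 -0.07 -0.14]
head(0) (np.float64(0.1), 0.997) foot top (np.float64(0.0), 0.991) platform (np.float64(2.0), 0.986)
orange (np.int64(445), np.float64(227.89)) green (np.int64(270), np.float64(228.37)) yellow (np.int64(99), np.float64(234.77))
```

{"op": "send_rows", "data": {
  "series": [
    {"slide":[0,0,0],"rotation":[0,0,0.15],"jaw":1},
    {"slide":[0,0,0],"rotation":[0,0,0.15],"jaw":1},
    {"slide":[0,0,0],"rotation":[0,0,0.15],"jaw":1},
    {"slide":[0,0,0],"rotation":[0,0,0.15],"jaw":1},
    {"slide":[0,0,0],"rotation":[0,0,0.15],"jaw":1},
    {"slide":[0,0,0],"rotation":[0,0,0.15],"jaw":1},
    {"slide":[0,0,0],"rotation":[0,0,0],"jaw":1}
  ]
}}

```text
time: 21.05
ee_pos: [0.463, -0.107, 0.0615]
ee_rot: [0.785, 0.62, -0.002, 0.002]
contact_force: [0.6, -1.2, -1.0]
gripper_width: 0.179
```

```bash
python3 chk.py s9
```

```text
t 21.05 p [ 0.463  -0.107   0.0615] q [ 0.7849  0.6196 -0.0017  0.0019] F [ 0.6 -1.2 -1. ] w 0.179 j [-0.38 -0.14  2.1  -0.01  1.18 -0.14]
slide units [ 0.04 -0.03 -0.02] toolx yaw 1.3365 z axis [-3.0e-04 -5.1e-03 -1.0e+00]
mom [-0.04 -0.08 -0.04]
head(0) (np.float64(0.1), 0.997) foot top (np.float64(0.0), 0.987) platform (np.float64(3.8), 0.961)
orange (np.int64(425), np.float64(227.53)) green (np.int64(263), np.float64(226.57)) yellow (np.int64(64), np.float64(232.34))
```

{"op": "send_rows", "data": {
  "series": [
    {"slide":[0,0,0],"rotation":[0,0,0.15],"jaw":1},
    {"slide":[0,0,0],"rotation":[0,0,0.15],"jaw":1},
    {"slide":[0,0,0],"rotation":[0,0,0],"jaw":1}
  ]
}}

```text
time: 21.4
ee_pos: [0.4628, -0.107, 0.0615]
ee_rot: [0.867, 0.498, -0.002, 0.002]
contact_force: [-0.1, -1.6, -0.0]
gripper_width: 0.18
```

```bash
python3 chk.py s10; python3 - <<'E'
from h import *
for n in ('s7','s8','s9','s10'):
    im=load(n)['im'].astype(float); c=im[214:246,355:377].mean(1); print(n); print(np.round(c[:,0]).astype(int)); print(np.round(c[:,1]).astype(int))
E
```

```text
t 21.4 p [ 0.4628 -0.107   0.0615] q [ 0.867   0.4982 -0.0015  0.0019] F [-0.1 -1.6 -0. ] w 0.18 j [-0.38 -0.14  2.1  -0.01  1.18  0.15]
slide units [ 0.03 -0.04 -0.02] toolx yaw 1.0431 z axis [-7.0e-04 -4.9e-03 -1.0e+00]
mom [-0.   -0.01 -0.08]
head(0) (np.float64(0.1), 0.997) foot top (np.float64(0.0), 0.988) platform (np.float64(4.3), 0.975)
orange (np.int64(446), np.float64(227.86)) green (np.int64(263), np.float64(225.91)) yellow (np.int64(37), np.float64(229.76))
s7
[ 86  40  53  99 116 116 122 125 126 128 132 136 138 138 138 137 138 150
 170 175 162 134  85  49  81 139 151 137 134 136 136 136]
[ 97  65  71 106 114  90  74  72  73  74  73  72  71  72  71  71  72  77
  87  90  83  75  76  81  89 114 123 128 136 138 139 138]
s8
[ 87  40  53  99 117 116 122 126 126 129 133 137 138 138 138 138 139 150
 171 176 162 133 103 137 151 134 132 136 136 136 137 136]
[ 98  65  71 107 115  90  74  73  73  74  73  72  72  72  72  72  72  77
  88  90  83  74  84 113 123 123 134 139 139 139 139 139]
s9
[ 87  40  53 100 117 117 122 125 126 129 133 137 139 138 139 138 139 150
 171 176 162 147 142 128 131 136 137 136 136 136 136 136]
[ 98  65  72 107 115  90  74  73  73  74  73  72  72  72  72  71  72  78
  88  90  83  85 107 117 133 139 140 139 139 139 139 139]
s10
[ 87  40  53 100 117 117 122 125 126 128 133 137 138 138 138 138 139 150
 171 176 162 140 121 130 136 136 136 136 136 136 136 136]
[ 98  65  71 107 115  90  74  73  74  74  74  72  72  72  72  72  72  78
  87  89  83  78  98 129 139 139 139 139 139 139 139 139]
```

{"op": "send_rows", "data": {
  "series": [
    {"slide":[0,0,0],"rotation":[0,0,0.15],"jaw":1},
    {"slide":[0,0,0],"rotation":[0,0,0],"jaw":1}
  ]
}}

```text
time: 21.65
ee_pos: [0.4627, -0.1069, 0.0614]
ee_rot: [0.9, 0.436, -0.001, 0.002]
contact_force: [1.2, -0.3, -0.3]
gripper_width: 0.181
```

```bash
cat > c2.py <<'E'
import sys
from h import *
s=st(); M=R.from_quat(s['ee_rot']).as_matrix(); y=np.arctan2(M[1,0],M[0,0]); print('turned',round(3.1402-y,3),'rise mm',round(7*(3.1402-y),1),'mz',round(s['ft_torque'][2],3))
grab('side',sys.argv[1])
ref=load('s8')['im'].astype(float)[215:235,355:377]; im=load(sys.argv[1])['im'].astype(float)[215:235,355:377]
print('diff rows R',np.round((im-ref).mean(1)[:,0],1))
# subpixel shift LSQ using rows 215..233 gradient
g=np.gradient(ref,axis=0)[3:-2]; d=(im-ref)[3:-2]; print('upshift px',round((g*d).sum()/(g*g).sum(),3))
E
python3 c2.py s11
```

```text
t 21.65 p [ 0.4627 -0.1069  0.0614] q [ 0.9001  0.4357 -0.0015  0.0019] F [ 1.2 -0.3 -0.3] w 0.181 j [-0.38 -0.14  2.1  -0.01  1.18  0.29]
turned 2.239 rise mm 15.7 mz -0.039
diff rows R [ 0.1 -0.3 -0.2 -0.1  0.2  0.1 -0.3  0.4 -0.2  0.2  0.1  0.  -0.1  0.4
 -0.2  0.2 -0.1 -0.1 -0.1  0.2]
upshift px 0.003
```

{"op": "send_rows", "data": {
  "series": [
    {"slide":[0,0,0],"rotation":[0,0,0.12],"jaw":1},
    {"slide":[0,0,0],"rotation":[0,0,0],"jaw":1}
  ]
}}

```text
time: 21.9
ee_pos: [0.4627, -0.1069, 0.0615]
ee_rot: [0.923, 0.385, -0.001, 0.002]
contact_force: [0.1, -0.1, -0.6]
gripper_width: 0.18
```

```bash
python3 c2.py s12
```

```text
t 21.9 p [ 0.4627 -0.1069  0.0615] q [ 0.9228  0.3852 -0.0014  0.0019] F [ 0.1 -0.1 -0.6] w 0.18 j [-0.38 -0.14  2.1  -0.    1.18  0.4 ]
turned 2.349 rise mm 16.4 mz -0.047
diff rows R [-0.3 -0.1 -0.1 -0.1  0.3 -0.1 -0.4  0.3 -0.1  0.1 -0.1 -0.1 -0.2 -0.
 -0.4  0.1 -0.  -0.4 -0.5 -0.6]
upshift px 0.002
```

{"op": "send_rows", "data": {
  "series": [
    {"slide":[0,0,0],"rotation":[0,0,0.1],"jaw":1},
    {"slide":[0,0,0],"rotation":[0,0,0],"jaw":1}
  ]
}}

```text
time: 22.15
ee_pos: [0.4627, -0.1068, 0.0615]
ee_rot: [0.939, 0.343, -0.001, 0.002]
contact_force: [1.0, -1.0, -0.3]
gripper_width: 0.183
```

```bash
python3 c2.py s13
```

```text
t 22.15 p [ 0.4627 -0.1068  0.0615] q [ 0.9395  0.3426 -0.0013  0.0019] F [ 1.  -1.  -0.3] w 0.183 j [-0.38 -0.14  2.1  -0.    1.18  0.49]
turned 2.441 rise mm 17.1 mz -0.078
diff rows R [ 0.  -0.1 -0.2 -0.3  0.  -0.  -0.1 -0.3 -0.3 -0.1 -0.1 -0.2 -0.1 -0.3
 -0.2 -0.3  0.  -0.4 -0.5 -0.5]
upshift px 0.007
```

{"op": "send_rows", "data": {
  "series": [
    {"slide":[0,0,0],"rotation":[0,0,0.1],"jaw":1},
    {"slide":[0,0,0],"rotation":[0,0,0],"jaw":1}
  ]
}}

```text
time: 22.4
ee_pos: [0.4626, -0.1068, 0.0615]
ee_rot: [0.954, 0.299, -0.001, 0.002]
contact_force: [-0.2, -1.3, -1.1]
gripper_width: 0.18
```

```bash
python3 c2.py s14
```

```text
t 22.4 p [ 0.4626 -0.1068  0.0615] q [ 0.9544  0.2986 -0.0013  0.0019] F [-0.2 -1.3 -1.1] w 0.18 j [-0.38 -0.14  2.1  -0.    1.18  0.59]
turned 2.534 rise mm 17.7 mz -0.065
diff rows R [ -0.   -0.    0.1  -0.3  -0.   -0.1  -0.3   0.1   0.5   0.6   0.1  -0.
  -0.5  -0.4  -0.5   1.6   4.9   1.7  -3.  -10.6]
upshift px 0.041
```

```bash
python3 - <<'E'
from h import *
ref=load('s8')['im'].astype(float)
for n in ('s10','s12','s13','s14'):
    im=load(n)['im'].astype(float); o=[]
    for c in ((352,358),(358,364),(364,370),(370,376)):
        r=ref[228:235,c[0]:c[1]]; i=im[228:235,c[0]:c[1]]; g=np.gradient(r,axis=0)[1:-1]; d=(i-r)[1:-1]; o.append(round((g*d).sum()/(g*g).sum(),3))
    print(n,o)
E
```

```text
s10 [np.float64(0.021), np.float64(0.004), np.float64(-0.005), np.float64(0.032)]
s12 [np.float64(-0.005), np.float64(-0.01), np.float64(-0.011), np.float64(0.02)]
s13 [np.float64(-0.03), np.float64(-0.03), np.float64(-0.0), np.float64(0.028)]
s14 [np.float64(0.007), np.float64(0.17), np.float64(0.35), np.float64(0.304)]
```

{"op": "send_rows", "data": {
  "series": [
    {"slide":[0,0,0],"rotation":[0,0,0],"jaw":0.6},
    {"slide":[0,0,0],"rotation":[0,0,0],"jaw":0},
    {"slide":[0,0,0],"rotation":[0,0,0],"jaw":0},
    {"slide":[0,0,0],"rotation":[0,0,0],"jaw":0}
  ]
}}

```text
time: 22.85
ee_pos: [0.4631, -0.1067, 0.0619]
ee_rot: [0.953, 0.303, -0.001, 0.002]
contact_force: [0.1, 0.2, -0.4]
gripper_width: 0.498
```

```bash
python3 c2.py s15; python3 - <<'E'
from h import *
ref=load('s8')['im'].astype(float)
im=load('s15')['im'].astype(float)
print(np.round((im-ref)[226:238,350:380,0].reshape(12,6,5).mean(2)))
i2=load('s15')['im'][195:265,325:400]; i1=load('s13')['im'][195:265,325:400]
cv2.imwrite('pics/c15.png',cv2.resize(np.hstack([i1,i2]),None,fx=5.2,fy=5.2,interpolation=cv2.INTER_CUBIC)[:,:,::-1])
E
```

```text
t 22.85 p [ 0.4631 -0.1067  0.0619] q [ 9.531e-01  3.027e-01 -7.000e-04  2.000e-03] F [ 0.1  0.2 -0.4] w 0.498 j [-0.38 -0.14  2.1  -0.    1.18  0.58]
turned 2.525 rise mm 17.7 mz 0.023
diff rows R [  0.   -0.1  -0.1  -0.3   0.   -0.1  -0.2   0.6   0.3   0.6   0.2  -0.1
  -0.6  -0.   -0.1   1.6   5.1   2.   -2.9 -10.6]
upshift px 0.046
[[ -1.  -0.  -0.   0.  -0.   7.]
 [ -0.  -1.  -1.  -1.  -1.   3.]
 [  0.  -0.  -0.   0.  -0.  -1.]
 [  0.   0.  -0.   0.  -0.  -0.]
 [ -1.  -0.   1.   3.   1.   4.]
 [ -1.  -0.   5.   9.   4.  11.]
 [ -1.  -0.   1.   3.   2.   4.]
 [  0.  -3.  -2.  -4.  -3.  -1.]
 [ -1.  -9.  -7. -17. -14.   1.]
 [  9.   9.  13.  -8.  -2.  21.]
 [ 38.  34.  34.  27.  30.  41.]
 [ 21.  -2.  -5.   1.  -2.   9.]]
```

View pics/c15.png

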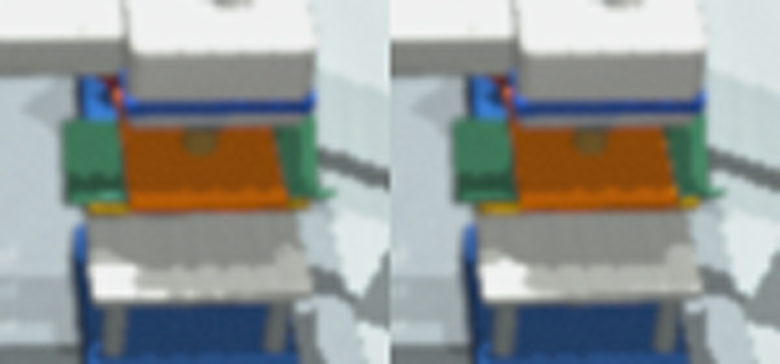

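{"op": "send_rows", "data": {
  "series": [
    {"slide":[0,0,-0.4],"rotation":[0,0,0],"jaw":0},
    {"slide":[0,0,-0.7],"rotation":[0,0,0],"jaw":0},
    {"slide":[0,0,-0.8],"rotation":[0,0,0],"jaw":0},
    {"slide":[0,0,-0.8],"rotation":[0,0,0],"jaw":0},
    {"slide":[0,0,-0.8],"rotation":[0,0,0],"jaw":0},
    {"slide":[0,0,-0.8],"rotation":[0,0,0],"jaw":0},
    {"slide":[0,0,-0.8],"rotation":[0,0,0],"jaw":0},
    {"slide":[0,0,-0.8],"rotation":[0,0,0],"jaw":0},
    {"slide":[0,0,0],"rotation":[0,0,0],"jaw":0},
    {"slide":[0,0,0],"rotation":[0,0,0],"jaw":0}
  ]
}}

```text
time: 23.9
ee_pos: [0.4629, -0.1057, 0.2536]
ee_rot: [0.953, 0.304, 0.001, 0.004]
contact_force: [-0.3, 1.0, -0.6]
gripper_width: 0.505
```

```bash
python3 c2.py s16; python3 - <<'E'
from h import *
a=load('s15')['im'].astype(float);b=load('s16')['im'].astype(float)
print('change head/arm/foot',np.abs(a-b)[195:265,345:385].mean(), 'platform shift rows',np.abs(a-b)[235:262,345:385].mean(), 'bottle',np.abs(load('side0')['im'].astype(float)-b)[320:390,360:405].mean())
bot.sign_off()
E
```

```text
t 23.9 p [ 0.4629 -0.1057  0.2536] q [0.9527 0.304  0.0014 0.0037] F [-0.3  1.  -0.6] w 0.505 j [-0.38 -0.34  1.93 -0.    1.54  0.57]
turned 2.522 rise mm 17.7 mz -0.012
diff rows R [ -2.8  -4.2  -6.7  -7.9  -7.6  -8.1  -8.2  -8.   -8.4  -8.1  -8.7  -9.5
  -9.4  -9.3  -9.4  -7.5  -5.   -9.5 -14.5 -20.5]
upshift px 0.038
change head/arm/foot 7.881785714285714 platform shift rows 9.533333333333333 bottle 8.160634920634921
the job is handed in; nothing more can be done
```

The job is done and handed in at about 24 s, well inside the 72 s limit.

- **Guard:** the green guard is nested in the yellow saddle and released. The wrist picture put it within about 1 mm of centred end to end.
- **Marking head:** I swung it by its handle until it met the stop, where the push reached about 23 N, then let go. The side picture showed the head centred over the jack.
- **Jack:** I turned the knob clockwise about 2.53 rad, raising the platform about 17.7 mm. I stopped when the orange foot's lower edge first shifted in the side view, by roughly 0.2 to 0.3 pixel. That means a lift of about 0.5 mm, and at most about 1 mm.
- **After release:** the foot edge stayed where it was when I let go of the knob, and I then raised the arm clear.

**Less certain checks:**
- The foot's movement is below one pixel and uneven across its width. Contact is therefore inferred from the picture, because the wrist force was too small to confirm it.
- The comparison picture after I raised the arm was changed overall, which I put down to the arm's shadow. It neither confirms nor denies the foot's position, and it could not show whether the bottle had moved.
- I never went near the blue guard, bottle or jar, but I took no final close look at them.

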